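# Dock a carry caddy on its two hooks

## Task

Pick up the blue carry caddy with the black grip and hang it level on the docking stand, with the eye of each end ear over one of the two upturned hook fingers. Without bumping the stand, press the caddy down gently until both ears have snapped past their spring balls and sit fully home, make sure of both before you let go, then release it and leave the other things alone.

Things in the scene. Friction and masses are not known exactly. Their poses are not given: they have to be found in the camera images.
- caddy: Blue open plastic caddy, 0.32 to 0.48 kg, upright and loose on the table. Origin: centre of its underside; z up, y along its length. Bin 85 (x) x 150 (y) x 60 (z) mm with a 5 mm thick middle wall along y, its top at z = 64 mm; over that the black grip; at each end an ear with an eye. Symmetric: may be hung either way round.
- grip (a point): Centre of the caddy's black grip bar, 125 mm above its underside. The bar lies along the caddy's y: 16 mm (x) x 122 mm (y) x 20 mm (z), on two legs at y = +-52 mm; between the legs 51 mm are free beneath it. Axes as the caddy's.
- eye_left (a point): Centre of the square eye, 14 x 14 mm, in the ear at the caddy's +y end, on the ear's underside: x = 0, y = +102 mm, z = 54 mm in the caddy's frame. The flat ear spans x -18 to +18 mm, y 75 to 125 mm, and is 6 mm thick, its top level with the bin's rim.
- eye_right (a point): The same point of the same ear and eye at the caddy's -y end (y = -102 mm).
- stand: Grey docking stand fixed to the table. Origin: on the table top, midway between and below its two hook fingers; z up, y along the line of the hooks. Two aluminium posts (170 mm) at x = 95 mm carry a level hook bar, clamped by hand at an unknown height: the seats for the ears lie 105 to 131 mm above the table, and no reading tells where. Load it with no more than 35 N.
- foot_left (a point): Point on the table plane straight below the left hook finger (stand's x = 0, y = +102 mm). The seat is the flat top of the hook's arm, 14 mm wide (y), on which the ear's underside must rest. From it the round finger, 10 mm diameter, rises 40 mm, its upper 14 mm tapered; it goes through the ear's eye (2 mm play all round).
- foot_right (a point): The same below the right hook finger (y = -102 mm). Outside each finger, centred 14 mm above the seat at y = +-131 mm, a sprung ball of 18 mm diameter stands 3 mm in the ear's way. The ear's underside meets it about 21 mm above the seat; pushing past takes about 6 N a side, more than the caddy's weight; it gives way outwards, then closes over the ear.
- pin_left (a joint): Small brass indicator pin in the seat of the hook at y = +102 mm of the stand, 12.5 mm behind the finger; light spring (0.4 N). 0 = up (3 mm above the seat, free), 0.003 m = fully down, ear home. Reading noise about 1 mm like all poses: average it.
- pin_right (a joint): The same pin at the hook at y = -102 mm of the stand.
- label_roll: White paper roll, 68 mm diameter, 50 mm high, standing to the left of the printer, loose bystander, origin at the centre of its underside; leave alone.
- thermometer: Yellow handheld instrument 140 x 68 x 23 mm lying at the back, loose bystander, origin at its underside; leave alone.
- tape_roll: Roll of red tape, 92 mm diameter, 19 mm high, lying flat in front of the stand, loose bystander, origin at the centre of its underside; leave alone.

How it is judged (in metres and radians):
On the way, in this order (a step that is already met when the one before it is completed fails the run):
1. the caddy is lifted well clear of the table (height (world z) of caddy above 0.04 m), for 0.2 s.
2. both ears are fully home on their hooks (both pins down) while the gripper still holds the caddy (value of joint each of pin_left, pin_right above 0.002 m and horizontal distance between caddy and stand below 0.008 m and contact force between the fingers and caddy above 1 N), for 0.3 s.
At the end, for the whole second after the job is handed in: The caddy hangs released and at rest on the stand with both ears home: both pins down by more than 2 mm, caddy centre within 8 mm of the middle between the hooks, within 0.06 rad of the line of the hooks, upright within 0.08 rad (value of joint each of pin_left, pin_right above 0.002 m and horizontal distance between caddy and stand below 0.008 m and angle between the y axis of caddy and the y axis of stand, either way round below 0.06 rad and angle between caddy's own z axis and vertical below 0.08 rad and linear speed of caddy below 0.02 m/s and contact force between caddy and stand above 1 N and contact force between each of the arm, the fingers and caddy below 0.1 N); the robot touches nothing.
It fails at once if the stand is loaded with more than 35 N by the caddy (contact force between caddy and stand above 35 N).
It fails at once if the robot hits or pushes the stand itself with more than 15 N (contact force between any of the fingers, the arm and stand above 15 N).
It fails at once if a bystander is shifted by more than 30 mm (distance of any of label_roll, thermometer, tape_roll from where it was at the start of the episode above 0.03 m).
It also fails if it takes over 72 s, if anything falls off the work surface, if the arm or the gripper's body presses on something with over 40 N, if the wrist force passes 120 N, or if a joint passes its speed limit or range.

## Robot

A 6-joint arm with a two-finger parallel gripper is mounted at the origin on the work surface; the furniture and walls round the work are solid. World frame = base frame: x ahead of the robot, y to its left, z up, the work surface at z = 0. Lengths are in mm, angles in rad, forces in N, time in s.
With the tool pointing down it reaches from about 275 to 1000 mm from the base axis. Payload 8.4 kg.
Tool frame: the origin (TCP) lies at the centre of the arm's flange, where the gripper is bolted on; the fingertips stand 173 mm ahead of it and the grasp point (between the pads) lies 155 mm ahead of it (r.nose_length is the distance from the TCP to the fingertips, in mm); z points along the fingers, y is the direction in which the jaws open and shut (so a half turn about z gives the same grasp; the last joint's range is limited). The gripper opens to 85 mm and grips with 20 to 120 N. Pads are 22 mm wide; open, the fingers measure 114 mm over their backs; the gripper's body (76 mm by 85 mm) begins 54 mm behind the grasp point. The pads swing forward as they close: fully open they stand 13 mm farther back than shut.
Start: joints at [-1.185, 0.353, 1.633, -0, 1.155, -0.002], TCP at [236.345, -578.594, 404.681] pointing down, gripper open.
Joint ranges: [-2.63, 2.63], [-0.92, 2.1], [0.06, 2.66], [-1.3, 4.44], [0, 2.69], [-3.02, 3.02]. Speed limits (rad/s): [2.22, 2.22, 2.79, 3.14, 3.14, 3.14].

## Interface

Orientations are given as [roll, pitch, yaw] about the fixed x, y, z axes, in that order (R = Rz(yaw) Ry(pitch) Rx(roll)).
In Python, from rig import r, grab_frame, workorder gives the robot as it stands.
- The arm moves only by the tool carry_out, never from a script. Its argument "steps" is a list that holds one entry, the list of rows, each a list of 5 numbers: the opening in per cent of the stroke, from 0 (shut) to 100 (fully open), then the shift along the tool's x, y, z in m, then the turn about the tool's z in degrees. In form: [[[jaw, x, y, z, spin], ...]]. A call has 1 to 8 rows; each row is the pose to reach, as a shift and turn from the pose measured when the call began, along the tool's axes at that moment; what a row does not reach only later rows make up. A row lasts 1/10 s, in which the tool goes at most 50 mm and 8.59 degrees, less where a joint would pass 70% of its speed; a pose out of reach is approached as far as the arm can. A call with a gripper value outside its range is refused whole. The fingers move at their own pace and stop on an object; "squeeze" is the grip in N (left out, the last holds). Time passes only in rows, so rows that repeat a pose let the fingers close. It gives the time, the measured TCP pose, the force and the opening at its end, in the units of the state.
- r.sense(): the state, without advancing time (a new reading comes with each control period).
- grab_frame(name): name is "scene" or "top" or "wrist"; returns a dict with "image" (384x512x3 uint8, red, green, blue), "intrinsics" (3x3 intrinsics, pixels), "eye" and "rotation" of the camera in the world; the wrist camera has in their place "T_tool_cam" (4x4, takes a point from camera to tool coordinates, whose origin is the TCP and whose axes are the flange's). Camera axes: x right, y up, looking along -z (the intrinsics and any distortion apply to the point x, -y, -z); pixel columns grow to the right and rows downward; lengths in mm; the calibration is good to about 2 mm. A picture is of the moment at which its call begins: read the wrist's pose just before it. There is no depth.
- workorder.sign_off(): hands the job in, once; it reports no verdict.
The state is a dict: "clock": time; "qpos": joint angles; "qvel": joint speeds; "joint_efforts": joint torques, N m; "eef_pos": TCP position; "tcp_rot": TCP orientation; "contact_force": force on the tool from outside, world axes, zero at the start; "wrist_torque": the same for the moment, N m; "opening": opening from 0.0 (shut) to 1.0 (fully open).
Only numpy, scipy, OpenCV 4.12 (cv2) and the standard library are available. Lean on these libraries where they do the work, as an engineer would, in place of code of your own. Each camera call takes 0.05 s, during which the arm holds its last target.

## Working session

There is one attempt and no reset: what is moved stays moved. The work goes in short steps, Python scripts to look and compute and a tool call to move; the robot and the scene stay as the last step left them, time stands still between calls to the robot, and variables do not carry over. Pictures are saved under pics/ and viewed, and the job is handed in when it is done.

Besides the shell and the picture viewer there is one more tool, called after "Emit:" as name(argument=value, ...), one argument or row to a line, values as JSON. carry_out: Moves the arm, as the interface text tells. Its arguments: {"type":"object","properties":{"steps":{"type":"array","items":{"type":"array","items":{"type":"array","items":{"type":"number"}}}},"squeeze":{"type":"number"}},"required":["steps"]}

```bash
ls; mkdir -p pics; cat > h.py <<'E'
import numpy as np, cv2
from rig import r, grab_frame, workorder
from scipy.spatial.transform import Rotation as R
def save(f,n): cv2.imwrite(f'pics/{n}.png', f['image'][:,:,::-1])
def pose(s=None):
    s=s or r.sense(); return np.array(s['eef_pos']), R.from_euler('xyz',s['tcp_rot']).as_matrix()
def cam(f,p=None):
    if 'T_tool_cam' in f:
        T=np.array(f['T_tool_cam']); t,Rm=p; return Rm@T[:3,3]+t, Rm@T[:3,:3]
    return np.array(f['eye']),np.array(f['rotation'])
def ray(f,uv,p=None):
    e,Rc=cam(f,p); K=np.array(f['intrinsics']); d=np.linalg.inv(K)@np.array([uv[0],uv[1],1.]); d=Rc@np.array([d[0],-d[1],-d[2]]); return e,d
def onz(f,uv,z,p=None):
    e,d=ray(f,uv,p); return e+d*(z-e[2])/d[2]
def proj(f,P,p=None):
    e,Rc=cam(f,p); c=Rc.T@(np.array(P,float)-e); K=np.array(f['intrinsics']); q=K@np.array([c[0],-c[1],-c[2]]); return q[:2]/q[2]
E
python3 - <<'E'
from h import *
s=r.sense();print(s)
p=pose(s)
print(dir(r),dir(workorder))
for n in ['wrist','scene','top']:
    f=grab_frame(n);save(f,n+'0');print(n,{k:(np.round(v,3).tolist() if k!='image' else 0) for k,v in f.items()})
E
```

```text
pics
{'clock': 0.0, 'qpos': array([-1.18537133e+00,  3.53672137e-01,  1.63413326e+00, -4.48885053e-06,
        1.15520848e+00, -2.39032548e-03]), 'qvel': array([-0.00150984,  0.00040845, -0.00043623, -0.00061517, -0.00126391,
       -0.00023936]), 'joint_efforts': array([ 3.76787328e-03, -6.05249047e+01, -3.42072415e+01, -2.56585452e-05,
        9.27085639e-03, -4.76772959e-05]), 'eef_pos': array([ 236.2714118 , -578.36735926,  403.94690209]), 'tcp_rot': array([-3.14017143e+00,  7.06984765e-07,  3.87817139e-01]), 'contact_force': array([ 0.47557893, -0.5533271 ,  0.09863181]), 'wrist_torque': array([-0.02527523,  0.02060492,  0.01227854]), 'opening': 1.0003789053435224}
['MotionError', '__class__', '__delattr__', '__dict__', '__dir__', '__doc__', '__eq__', '__format__', '__ge__', '__getattribute__', '__getstate__', '__gt__', '__hash__', '__init__', '__init_subclass__', '__le__', '__lt__', '__module__', '__ne__', '__new__', '__reduce__', '__reduce_ex__', '__repr__', '__setattr__', '__sizeof__', '__str__', '__subclasshook__', '__weakref__', 'nose_length', 'sense'] ['__class__', '__dela
[... 227 characters left out ...]
duce__', '__reduce_ex__', '__repr__', '__setattr__', '__sizeof__', '__str__', '__subclasshook__', '__weakref__', 'sign_off']
wrist {'image': 0, 'intrinsics': [[279.196, 0.0, 254.139], [0.0, 279.196, 187.374], [0.0, 0.0, 1.0]], 'T_tool_cam': [[-0.001, 0.948, 0.318, 79.903], [1.0, 0.001, 0.0, -1.336], [-0.0, 0.318, -0.948, 30.732], [0.0, 0.0, 0.0, 1.0]]}
scene {'image': 0, 'intrinsics': [[417.409, 0.0, 249.962], [0.0, 417.409, 186.711], [0.0, 0.0, 1.0]], 'eye': [-35.449, 650.24, 764.115], 'rotation': [0.966, 0.019, -2.525]}
top {'image': 0, 'intrinsics': [[463.845, 0.0, 260.813], [0.0, 463.845, 188.504], [0.0, 0.0, 1.0]], 'eye': [395.088, -97.134, 1621.711], 'rotation': [0.062, -0.016, -1.57]}
```

```bash
sed -i "s/return np.array(f\['eye'\]),np.array(f\['rotation'\])/return np.array(f['eye']),R.from_euler('xyz',f['rotation']).as_matrix()/" h.py
```

```text
(no output)
```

View pics/scene0.png

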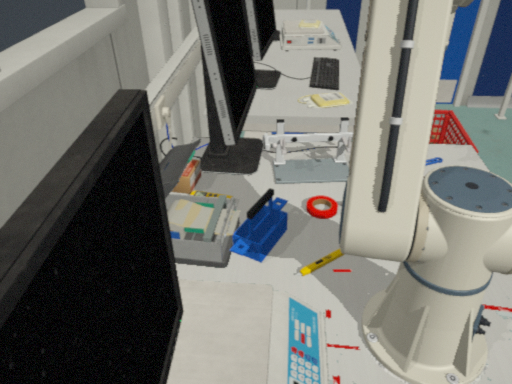

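View pics/top0.png

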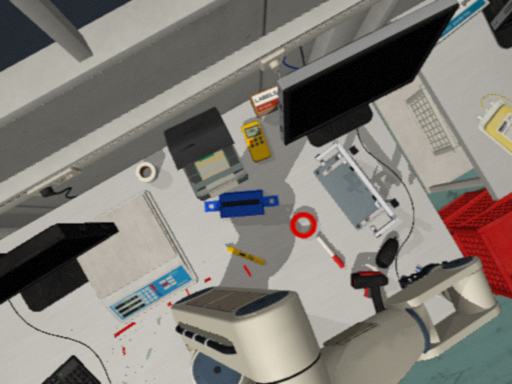

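View pics/wrist0.png

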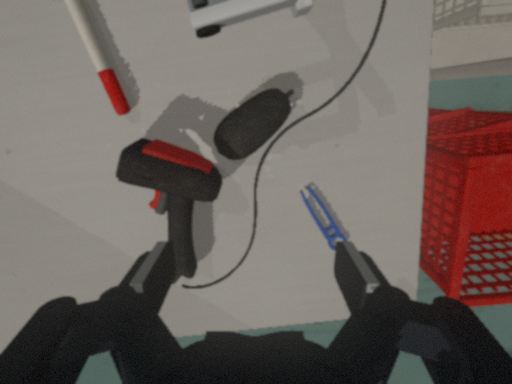

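```bash
python3 - <<'E'
from h import *
f=grab_frame('top'); im=f['image'][:,:,::-1]
a=cv2.resize(im[120:260,190:290],None,fx=4,fy=4,interpolation=cv2.INTER_CUBIC)
b=cv2.resize(im[120:260,300:410],None,fx=4,fy=4,interpolation=cv2.INTER_CUBIC)
cv2.imwrite('pics/topc.png',a[:560]);cv2.imwrite('pics/tops.png',b)
g=grab_frame('scene'); c=cv2.resize(g['image'][100:200,250:370,::-1],None,fx=5,fy=5,interpolation=cv2.INTER_CUBIC);cv2.imwrite('pics/scs.png',c)
print(onz(f,(0,0),0),onz(f,(511,0),0))
hsv=cv2.cvtColor(f['image'],cv2.COLOR_RGB2HSV)
m=cv2.inRange(hsv,(108,150,60),(128,255,255));m[:, :190]=0;m[:,290:]=0;m[:180]=0;m[230:]=0
n,l,st,ce=cv2.connectedComponentsWithStats(m);print(st,ce)
E
```

```text
[1168.19768015  807.10451716    0.        ] [ 1182.54744566 -1029.53718884     0.        ]
[[     0      0    512    384 195508]
 [   205    190     73     27   1100]] [[255.57835485 191.43281605]
 [241.57363636 203.44090909]]
```

View pics/topc.png

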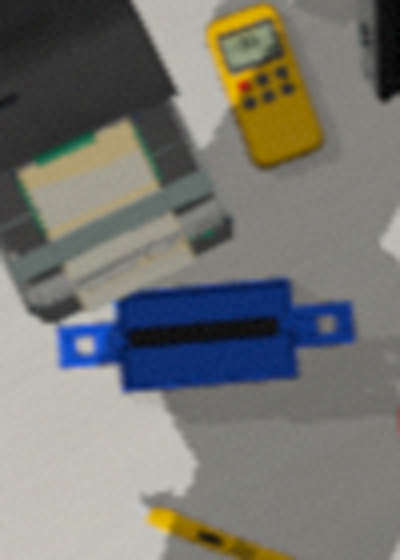

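View pics/tops.png

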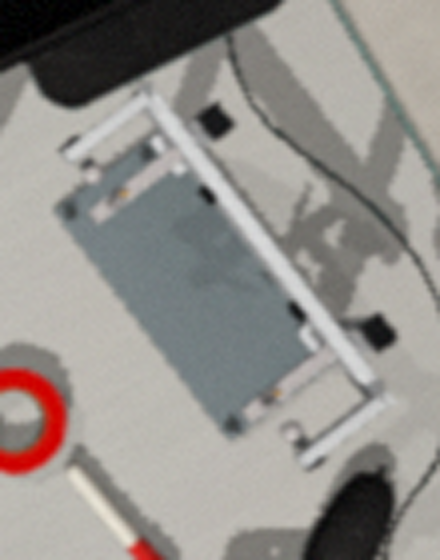

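View pics/scs.png

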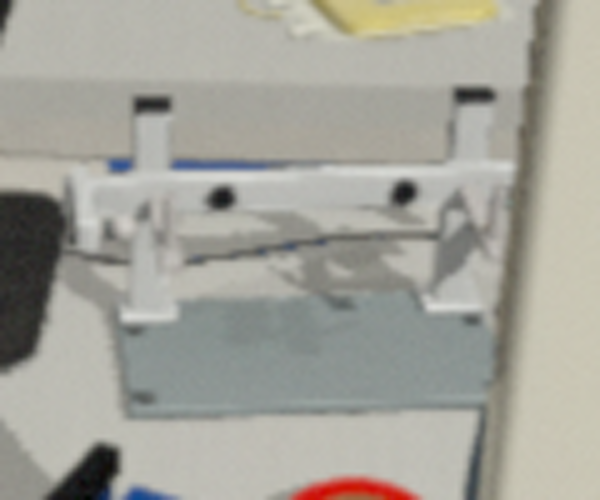

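```bash
python3 - <<'E'
from h import *
f=grab_frame('top')
a=onz(f,(211.5,206.2),60);b=onz(f,(271.7,200.7),60);print('eyes',a,b,np.linalg.norm(a-b),(a+b)/2)
c=lambda u,v,x,y:(x+u/4,y+v/4)
for z in(105,131,150):
    L=onz(f,c(114,200,300,120),z);Rr=onz(f,c(272,400,300,120),z);d=L-Rr
    print(z,L,Rr,np.linalg.norm(d),(L+Rr)/2,np.degrees(np.arctan2(-d[0],d[1])))
print('tape',onz(f,c(12,420,300,120),10),'therm',onz(f,c(270,85,190,120),20))
print('grip end', onz(f,c(130,335,190,120),135),onz(f,c(278,325,190,120),135))
E
```

```text
eyes [432.95338826  44.23250425  60.        ] [ 451.61674031 -158.17546974   60.        ] 203.26659500827157 [442.28506429 -56.97148275  60.        ]
105 [ 551.25777012 -343.63163179  105.        ] [ 387.04367962 -471.83885383  105.        ] 208.33472898521026 [ 469.15072487 -407.73524281  105.        ] -52.01969666466156
131 [ 548.58064685 -339.40607985  131.        ] [ 387.18157227 -465.41552842  131.        ] 204.76338150068514 [ 467.88110956 -402.41080413  131.        ] -52.01969666466155
150 [ 546.62428754 -336.3181765   150.        ] [ 387.28233998 -460.72155984  150.        ] 202.15355064660906 [ 466.95331376 -398.51986817  150.        ] -52.01969666466155
tape [ 369.18025698 -268.68810197   10.        ] therm [ 660.09444913 -110.50945301   20.        ]
grip end [438.99835026   2.33947631 135.        ] [ 447.10395716 -116.10739321  135.        ]
```

```bash
python3 - <<'E'
from h import *
f=grab_frame('top');g=grab_frame('scene')
for uv in [(285,140),(330,125),(371,103),(452,28)]:
    print(uv,[onz(f,uv,z).round() for z in (0,100,200,300)])
# bottom-left corner of monitor in scene
for uv in [(222,160),(235,145)]:
  for z in (0,50,100,150,200): print(uv,z,onz(g,uv,z).round())
E
```

```text
(285, 140) [array([ 668., -208.,    0.]), array([ 651., -201.,  100.]), array([ 634., -194.,  200.]), array([ 618., -187.,  300.])]
(330, 125) [array([ 722., -367.,    0.]), array([ 702., -351.,  100.]), array([ 682., -334.,  200.]), array([ 662., -317.,  300.])]
(371, 103) [array([ 802., -514.,    0.]), array([ 777., -489.,  100.]), array([ 752., -463.,  200.]), array([ 727., -437.,  300.])]
(452, 28) [array([1077., -811.,    0.]), array([1035., -767.,  100.]), array([ 993., -723.,  200.]), array([ 951., -679.,  300.])]
(222, 160) 0 [ 795. -326.    0.]
(222, 160) 50 [ 741. -262.   50.]
(222, 160) 100 [ 687. -198.  100.]
(222, 160) 150 [ 632. -134.  150.]
(222, 160) 200 [578. -70. 200.]
(235, 145) 0 [ 823. -439.    0.]
(235, 145) 50 [ 767. -368.   50.]
(235, 145) 100 [ 710. -296.  100.]
(235, 145) 150 [ 654. -225.  150.]
(235, 145) 200 [ 598. -154.  200.]
```

```bash
python3 - <<'E'
from h import *
g=grab_frame('scene'); c=cv2.resize(g['image'][0:190,180:370,::-1],None,fx=3.1,fy=3.1,interpolation=cv2.INTER_CUBIC);cv2.imwrite('pics/mon.png',c)
E
```

```text
(no output)
```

View pics/mon.png

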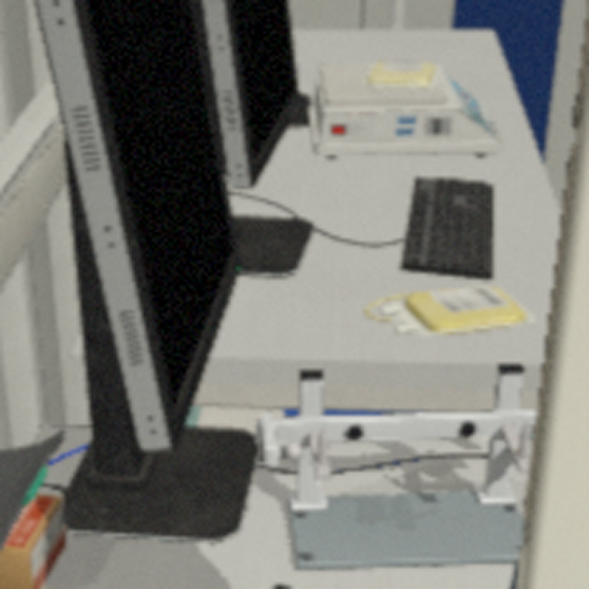

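```bash
cat >> h.py <<'E'
def plan(target,yawdeg):
    """shift in tool axes (m) and spin deg to reach TCP target with tool down at yaw"""
    p,Rm=pose(); d=Rm.T@(np.array(target,float)-p)/1000
    cur=np.arctan2(Rm[1,0],Rm[0,0]); sp=-(np.degrees(np.radians(yawdeg)-cur)); sp=(sp+180)%360-180
    print('shift',d.round(4),'spin',sp.round(2),'cur',p.round(1),np.degrees(cur).round(2))
E
python3 -c "
from h import *
plan((468,-403,470),38)"
```

```text
shift [ 0.2809 -0.0749 -0.0654] spin -15.78 cur [ 236.3 -578.6  404.6] 22.22
```

Emit:
carry_out(
  steps=[
    [[100, 0.04, -0.01, -0.02, -3], [100, 0.09, -0.02, -0.04, -6], [100, 0.135, -0.035, -0.065, -9], [100, 0.18, -0.05, -0.065, -12], [100, 0.225, -0.065, -0.065, -15], [100, 0.265, -0.075, -0.065, -15.8], [100, 0.281, -0.075, -0.065, -15.8], [100, 0.281, -0.075, -0.065, -15.8]],
  ],
)

```text
clock: 1.25
eef_pos: [469.8, -401.9, 469.6]
tcp_rot: [3.141, -0.0, 0.666]
contact_force: [0.2, -0.0, -0.5]
opening: 1.0
```

```bash
python3 - <<'E'
from h import *
import pickle
s=r.sense();p=pose(s);f=grab_frame('wrist');save(f,'w1');pickle.dump((f,p),open('w1.pkl','wb'));print(s['clock'],p[0],s['tcp_rot'])
g=grab_frame('scene');save(g,'s1')
E
```

```text
1.25 [ 469.81151951 -401.86123054  469.55538815] [ 3.14140827e+00 -2.57829986e-04  6.66215923e-01]
```

View pics/w1.png

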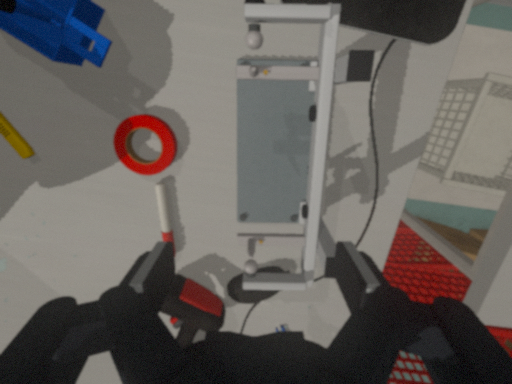

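View pics/s1.png

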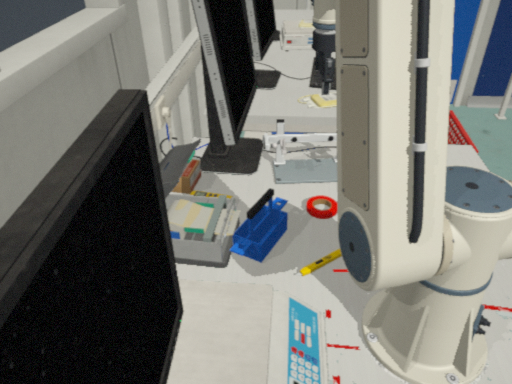

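```bash
python3 - <<'E'
from h import *
import pickle
f,p=pickle.load(open('w1.pkl','rb'));im=f['image'][:,:,::-1]
a=cv2.resize(im[0:90,230:350],None,fx=6,fy=6,interpolation=cv2.INTER_CUBIC)
b=cv2.resize(im[215:300,230:350],None,fx=6,fy=6,interpolation=cv2.INTER_CUBIC)
cv2.imwrite('pics/w1a.png',a);cv2.imwrite('pics/w1b.png',b)
E
```

```text
(no output)
```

View pics/w1a.png

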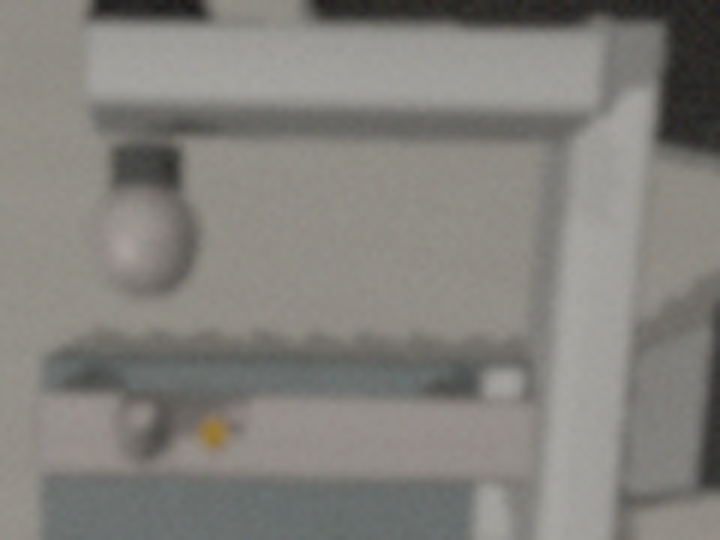

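View pics/w1b.png

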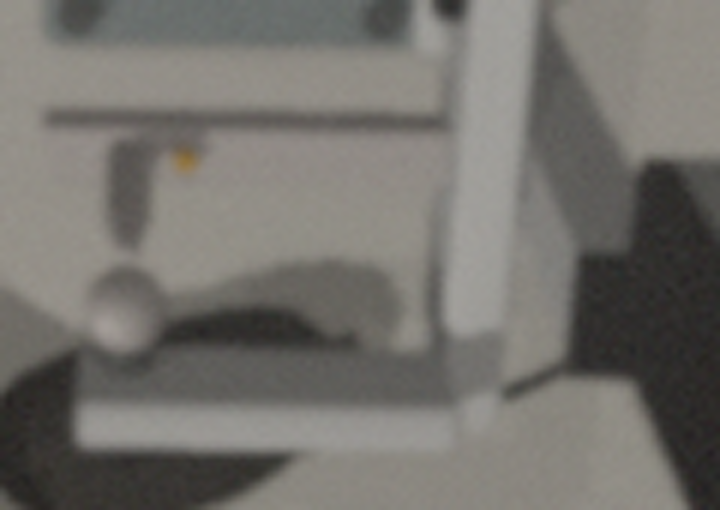

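Emit:
carry_out(
  steps=[
    [[100, -0.045, 0.02, 0, 0], [100, -0.09, 0.04, 0, 0], [100, -0.12, 0.06, 0, 0], [100, -0.12, 0.06, 0, 0], [100, -0.12, 0.06, 0, 0]],
  ],
)

```text
clock: 1.85
eef_pos: [408.2, -525.9, 469.0]
tcp_rot: [-3.14, 0.001, 0.66]
contact_force: [-0.9, -0.1, -0.7]
opening: 1.001
```

```bash
python3 - <<'E'
from h import *
import pickle
s=r.sense();p=pose(s);f=grab_frame('wrist');save(f,'w2');pickle.dump((f,p),open('w2.pkl','wb'));print(s['clock'],p[0],s['tcp_rot'])
E
```

```text
1.85 [ 408.22307279 -525.927065    469.0131006 ] [-3.14014097e+00  7.30190742e-04  6.60179319e-01]
```

View pics/w2.png

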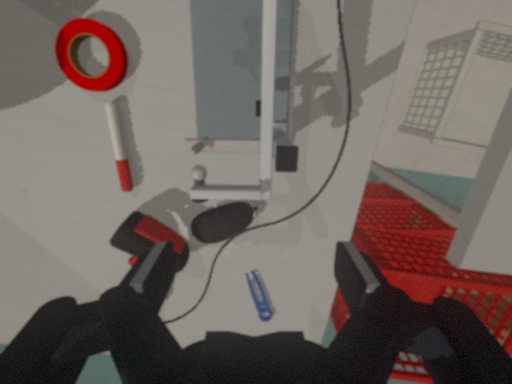

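Emit:
carry_out(
  steps=[
    [[100, 0.02, -0.045, 0, 0], [100, 0.04, -0.09, 0, 0], [100, 0.06, -0.12, 0, 0], [100, 0.06, -0.12, 0, 0], [100, 0.06, -0.12, 0, 0]],
  ],
)

```text
clock: 2.4
eef_pos: [382.6, -392.3, 470.0]
tcp_rot: [-3.141, 0.001, 0.663]
contact_force: [0.8, -0.5, 0.3]
opening: 0.997
```

```bash
python3 - <<'E'
from h import *
import pickle
s=r.sense();p=pose(s);f=grab_frame('wrist');save(f,'w3');pickle.dump((f,p),open('w3.pkl','wb'));print(s['clock'],p[0],s['tcp_rot'])
E
```

```text
2.4 [ 382.6422657  -392.33496602  469.96118143] [-3.14146288e+00  5.74965294e-04  6.63437076e-01]
```

View pics/w3.png

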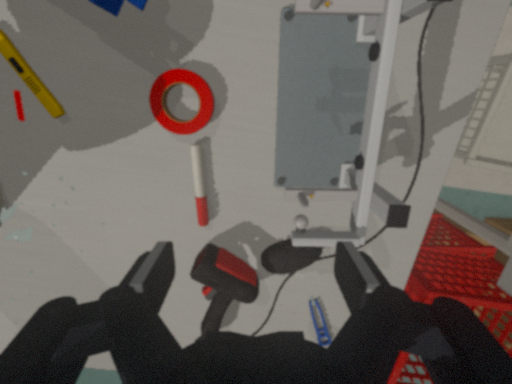

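Emit:
carry_out(
  steps=[
    [[100, 0.045, 0, 0, 0], [100, 0.09, 0, 0, 0], [100, 0.13, 0, 0, 0], [100, 0.13, 0, 0, 0], [100, 0.13, 0, 0, 0]],
  ],
)

```text
clock: 2.95
eef_pos: [486.1, -313.4, 469.3]
tcp_rot: [-3.141, 0.001, 0.664]
contact_force: [-0.1, 0.1, -0.3]
opening: 1.002
```

```bash
python3 - <<'E'
from h import *
import pickle
s=r.sense();p=pose(s);f=grab_frame('wrist');save(f,'w4');pickle.dump((f,p),open('w4.pkl','wb'));print(s['clock'],p[0],s['tcp_rot'])
for n in '1234':
    f,p=pickle.load(open(f'w{n}.pkl','rb'))
    im=f['image'].astype(int);hsv=cv2.cvtColor(f['image'],cv2.COLOR_RGB2HSV)
    m=cv2.inRange(hsv,(8,90,90),(30,255,255))
    k,l,st,ce=cv2.connectedComponentsWithStats(m)
    for i in range(1,k):
        if 2<=st[i,4]<60:
            u,v=ce[i].round().astype(int);x0,y0=max(u-4,0),max(v-4,0)
            w=np.clip((im[...,0]-im[...,2])[y0:v+5,x0:u+5]-25,0,None).astype(float)
            yy,xx=np.mgrid[y0:y0+w.shape[0],x0:x0+w.shape[1]]
            print(n,ce[i].round(2),st[i,4],'w',(xx*w).sum()/w.sum(),(yy*w).sum()/w.sum(),onz(f,ce[i],121,p).round())
E
```

```text
2.95 [ 486.13972173 -313.35415164  469.31992762] [-3.14122676e+00  1.22987538e-03  6.64272021e-01]
1 [265.13  71.53] 15 w 265.08373786407765 71.70388349514563 [ 556. -346.  121.]
1 [139.28 129.21] 29 w 138.6445984090326 126.28406466512702 [ 423. -273.  121.]
1 [126.  137.5] 2 w 124.33674018289403 137.54410973641743 [ 405. -266.  121.]
1 [157.5 136.5] 2 w 159.63120186279778 134.95575855274942 [ 428. -293.  121.]
1 [125.  144.5] 2 w 123.34294703723126 144.0534871525957 [ 398. -269.  121.]
1 [161. 146.] 5 w 163.47426470588235 145.84329044117646 [ 422. -302.  121.]
1 [476.25 235.35] 57 w 476.09488272921106 234.98507462686567 [ 572. -679.  121.]
1 [260.5 241. ] 6 w 260.42021276595744 241.4627659574468 [ 396. -468.  121.]
1 [421.5 242.5] 8 w 421.36972232788133 242.4868771395968 [ 522. -632.  121.]
1 [420.   247.29] 7 w 419.87812700449007 247.05548428479796 [ 516. -636.  121.]
1 [427.1 247.8] 10 w 426.78535939052665 248.27525670751905 [ 521. -644.  121.]
1 [470.22 254.78] 55 w 470.7011308562197 254.82310177705978 [ 549. -696.  121.]
1 [418.11 253.  ] 9 w 417.9761980323707 253.0777530942558 
[... 4647 characters left out ...]
262.12] 8 w 439.423487544484 262.9741992882562 [ 533. -585.  121.]
4 [431.21 268.07] 14 w 430.9837513246203 267.99540798304486 [ 520. -583.  121.]
4 [438.31 267.92] 13 w 438.0934549006838 268.1009443178118 [ 526. -591.  121.]
4 [421.33 274.53] 15 w 422.24774056353004 275.43328017012226 [ 505. -581.  121.]
4 [429.42 274.58] 19 w 428.97656523259883 275.04616998950684 [ 511. -589.  121.]
4 [437.39 274.83] 18 w 437.0998086734694 274.97161989795916 [ 518. -598.  121.]
4 [304.  284.5] 8 w 303.84789644012943 284.7022653721683 [ 396. -467.  121.]
4 [479.5  316.25] 8 w 480.48333862265946 315.02602348460806 [ 509. -699.  121.]
4 [484.  314.5] 2 w 483.7464275707481 313.6410759316335 [ 515. -702.  121.]
```

View pics/w4.png

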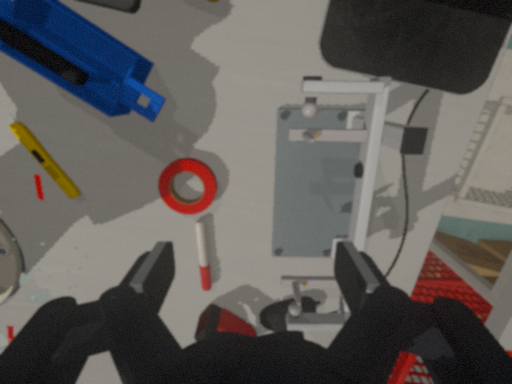

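```bash
cat >> h.py <<'E'
def tri(obs):
    A=np.zeros((3,3));b=np.zeros(3);rs=[]
    for f,uv,p in obs:
        e,d=ray(f,uv,p);d=d/np.linalg.norm(d);M=np.eye(3)-np.outer(d,d);A+=M;b+=M@e
    P=np.linalg.solve(A,b); 
    return P,[np.round(proj(f,P,p)-uv,1).tolist() for f,uv,p in obs]
E
python3 - <<'E'
from h import *
import pickle
W={n:pickle.load(open(f'w{n}.pkl','rb')) for n in '1234'}
L={'1':(265.1,71.6),'3':(327,3.3),'4':(316.55,135.05)}
Rr={'1':(260.4,241.3),'2':(210.1,145.4),'3':(310.95,195.7),'4':(303.9,284.6)}
o=[]
for D in (L,Rr):
    P,e=tri([(W[k][0],D[k],W[k][1]) for k in D]);print(P,e);o.append(P)
    for z in(110,116,122,128):print(z,np.ptp([onz(W[k][0],D[k],z,W[k][1])[:2] for k in D],axis=0))
d=o[0]-o[1];print(np.linalg.norm(d),np.degrees(np.arctan2(-d[0],d[1])))
for n in '1234':
    f,p=W[n];i=cv2.resize(f['image'][:,:,::-1],None,fx=4,fy=4,interpolation=cv2.INTER_CUBIC)
    out=[]
    for D in(L,Rr):
        u,v=D.get(n,(100,100));u,v=int(u*4),int(v*4);q=i[max(v-130,0):,max(u-190,0):][:300,:390];out.append(cv2.copyMakeBorder(q,0,300-q.shape[0],0,390-q.shape[1],0))
    cv2.imwrite(f'pics/pin{n}.png',np.hstack(out))
E
```

```text
[ 556.53470186 -346.26114805  117.32984572] [[-0.1, 0.2], [0.0, -0.1], [0.0, -0.1]]
110 [2.40178487 2.10193526]
116 [0.4730325  0.44957355]
122 [1.50211901 1.20278815]
128 [3.38447226 2.85514985]
[ 394.04354644 -469.46765876  117.63566545] [[0.1, 0.1], [-0.1, 0.1], [0.0, -0.1], [-0.0, -0.1]]
110 [2.3730464  5.13718989]
116 [0.60970861 1.15638024]
122 [1.49623176 2.8244294 ]
128 [3.43087083 6.80523905]
203.91987003715957 -52.82931577433264
```

View pics/pin4.png

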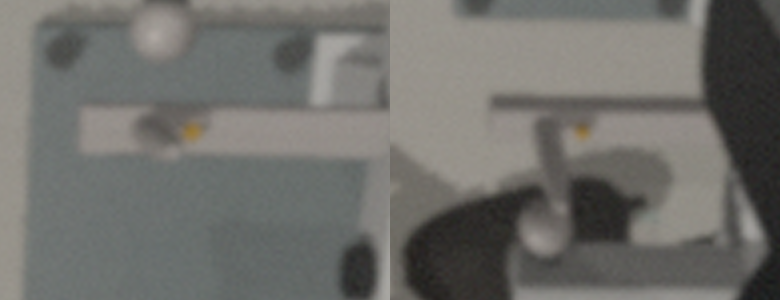

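View pics/pin2.png

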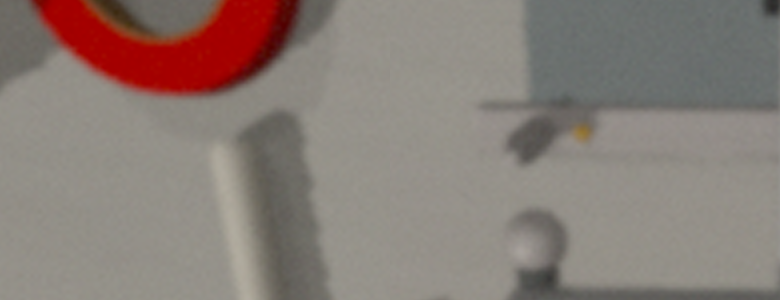

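View pics/pin3.png

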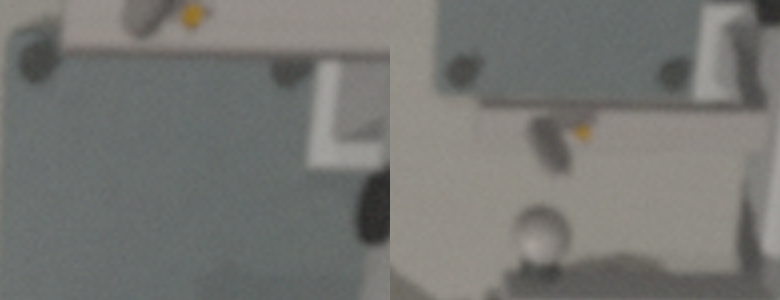

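```bash
python3 - <<'E'
from h import *
import pickle
W={n:pickle.load(open(f'w{n}.pkl','rb')) for n in '1234'}
O=np.array([467.7,-397.9,0]);y=np.array([.797,.604,0])
for n in '1234':
    f,p=W[n]
    print(n,[(s,z,proj(f,O+s*102*y+[0,0,z],p).round(1)) for s in(1,-1) for z in(115,155)],[proj(f,O+s*131*y+[0,0,129],p).round(1) for s in(1,-1)])
plan((445,-75,480),95.3)
E
```

```text
1 [(1, 115, array([253.3,  71.7])), (1, 155, array([253.2,  68.5])), (-1, 115, array([250.8, 240.3])), (-1, 155, array([250.5, 257.3]))] [array([253.7,  39.1]), array([250.4, 265.6])]
2 [(1, 115, array([188.2, -73.6])), (1, 155, array([ 176.9, -102.2])), (-1, 115, array([199.5, 145. ])), (-1, 155, array([192.3, 151.9]))] [array([ 182.3, -125.5]), array([198.6, 172.3])]
3 [(1, 115, array([314. ,   3.7])), (1, 155, array([323.4, -10.3])), (-1, 115, array([300.4, 194.8])), (-1, 155, array([306.1, 207.3]))] [array([319.7, -37.3]), array([300.6, 221. ])]
4 [(1, 115, array([305.3, 134.5])), (1, 155, array([312.1, 140. ])), (-1, 115, array([294.5, 283.2])), (-1, 155, array([298.8, 303.9]))] [array([309.6, 109. ]), array([294.6, 307.6])]
shift [ 0.1151 -0.2131 -0.0107] spin -57.31 cur [ 485.4 -313.8  469.4] 37.99
```

Emit:
carry_out(
  steps=[
    [[100, 0.02, -0.035, -0.005, -8], [100, 0.04, -0.07, -0.01, -16], [100, 0.06, -0.105, -0.01, -24], [100, 0.08, -0.14, -0.01, -32], [100, 0.1, -0.175, -0.01, -40], [100, 0.115, -0.205, -0.01, -48], [100, 0.115, -0.213, -0.01, -56], [100, 0.115, -0.213, -0.01, -57.3]],
  ],
)

```text
clock: 3.8
eef_pos: [444.3, -75.2, 479.5]
tcp_rot: [-3.14, 0.001, 1.666]
contact_force: [-0.9, -1.5, 0.8]
opening: 0.995
```

Emit:
carry_out(
  steps=[
    [[100, 0, 0, 0, 0], [100, 0, 0, 0, 0]],
  ],
)

```text
clock: 4.0
eef_pos: [444.4, -76.3, 479.6]
tcp_rot: [-3.141, 0.001, 1.662]
contact_force: [-0.3, -0.9, -0.4]
opening: 1.001
```

```bash
python3 - <<'E'
from h import *
import pickle
s=r.sense();p=pose(s);f=grab_frame('wrist');save(f,'w5');pickle.dump((f,p),open('w5.pkl','wb'));print(s['clock'],p[0],s['tcp_rot'],s['qpos'].round(2))
E
```

```text
4.0 [444.39251627 -76.28645686 479.59326443] [-3.14060770e+00  1.08411804e-03  1.66185587e+00] [-0.17  0.    1.89 -0.    1.25 -0.26]
```

View pics/w5.png

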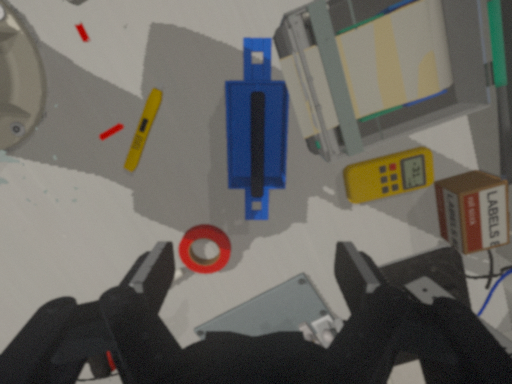

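```bash
python3 - <<'E'
from h import *
import pickle
f,p=pickle.load(open('w5.pkl','rb'))
hsv=cv2.cvtColor(f['image'],cv2.COLOR_RGB2HSV)
m=cv2.inRange(hsv,(108,120,40),(128,255,255));m[:,:215]=0;m[:,300:]=0;m[225:]=0;m[:30]=0
for y0,y1 in((45,72),(196,218)):
    cs,_=cv2.findContours(m[y0-12:y1+2],cv2.RETR_CCOMP,cv2.CHAIN_APPROX_NONE)
c,h=cv2.findContours(m,cv2.RETR_CCOMP,cv2.CHAIN_APPROX_NONE)
E=[]
for k,hh in zip(c,h[0]):
    if hh[3]>=0 and cv2.contourArea(k)>15:
        M=cv2.moments(k);uv=(M['m10']/M['m00'],M['m01']/M['m00']);print('hole',uv,cv2.contourArea(k),onz(f,uv,58,p).round(1));E.append((uv,cv2.contourArea(k)))
g=f['image'].max(2)<45;b=np.zeros_like(m);b[85:200,240:272]=g[85:200,240:272]*255
n,l,st,ce=cv2.connectedComponentsWithStats(b.astype(np.uint8));i=1+np.argmax(st[1:,4]);pts=np.argwhere(l==i)[:,::-1].astype(np.float32)
rc=cv2.minAreaRect(pts);print('bar',rc,st[i]);
bx=cv2.boxPoints(rc);print([onz(f,q,135,p).round(1) for q in bx],onz(f,rc[0],135,p))
H=[e[0] for e in E if e[1]<150]
if len(H)==2:
    A,B=[onz(f,u,58,p) for u in H];d=A-B
    if d[1]<0:d=-d
    print(np.linalg.norm(d),(A+B)/2,np.degrees(np.arctan2(-d[0],d[1])))
cv2.imwrite('pics/w5c.png',cv2.resize(f['image'][30:225,215:300,::-1],None,fx=3,fy=3,interpolation=cv2.INTER_CUBIC))
E
```

```text
hole (255.92735042735043, 205.30626780626778) 117.0 [ 451.2 -153.6   58. ]
hole (257.0787087413856, 143.6889130697618) 1378.5 [444.3 -60.6  58. ]
hole (256.8511904761904, 57.25255102040816) 196.0 [433.6  49.5  58. ]
bar ((257.5, 142.0), (100.0, 11.0), 90.0) [252  92  12 101 965]
[array([431.9,   6.8, 135. ]), array([443.5,   7.8, 135. ]), array([ 454.8, -104.4,  135. ]), array([ 441.7, -105.6,  135. ])] [442.68397146 -45.64786943 135.        ]
```

View pics/w5c.png

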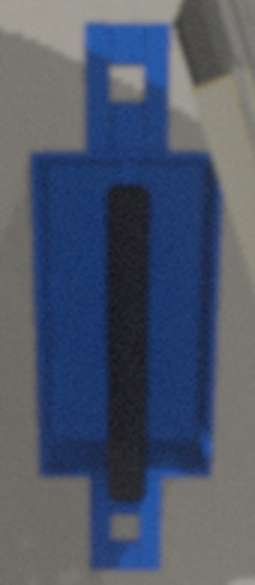

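```bash
python3 - <<'E'
from h import *
plan((442.4,-53,282),94.95)
E
```

```text
shift [0.0235 0.0003 0.1975] spin 0.29 cur [444.4 -76.2 479.5] 95.24
```

Emit:
carry_out(
  steps=[
    [[45, 0.0235, 0, 0.04, 0.3], [45, 0.0235, 0, 0.08, 0.3], [45, 0.0235, 0, 0.12, 0.3], [45, 0.0235, 0, 0.12, 0.3], [45, 0.0235, 0, 0.12, 0.3], [45, 0.0235, 0, 0.12, 0.3]],
  ],
)

```text
clock: 4.65
eef_pos: [443.2, -53.4, 361.4]
tcp_rot: [3.14, 0.002, 1.656]
contact_force: [1.0, -0.2, 0.7]
opening: 0.451
```

```bash
python3 - <<'E'
from h import *
import pickle
s=r.sense();p=pose(s);f=grab_frame('wrist');save(f,'w6');pickle.dump((f,p),open('w6.pkl','wb'));print(s['clock'],p[0],s['tcp_rot'],s['opening'])
plan((442.4,-53,282),94.95)
E
```

```text
4.65 [443.17975606 -53.38899042 361.39331367] [3.14012124e+00 1.50162482e-03 1.65584286e+00] 0.4505688843085254
shift [ 0.0005 -0.0009  0.0795] spin -0.06 cur [443.1 -53.3 361.5] 94.89
```

View pics/w6.png

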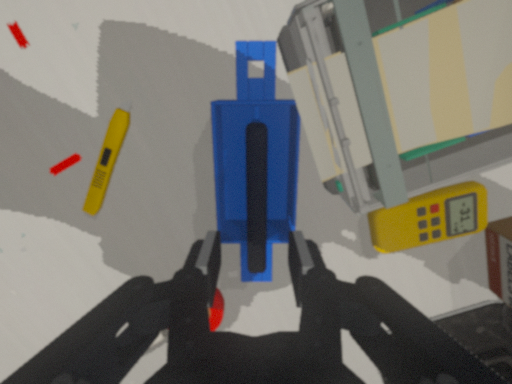

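Emit:
carry_out(
  steps=[
    [[45, 0, -0.001, 0.025, 0], [45, 0, -0.001, 0.05, 0], [45, 0, -0.001, 0.07, 0], [45, 0, -0.001, 0.08, 0], [45, 0, -0.001, 0.08, 0], [45, 0, -0.001, 0.08, 0]],
  ],
)

```text
clock: 5.3
eef_pos: [443.0, -53.6, 282.6]
tcp_rot: [3.138, 0.002, 1.656]
contact_force: [0.4, -0.1, -0.4]
opening: 0.447
```

Emit:
carry_out(
  squeeze=60,
  steps=[
    [[0, 0, 0, 0, 0], [0, 0, 0, 0, 0], [0, 0, 0, 0, 0], [0, 0, 0, 0, 0], [0, 0, 0, 0, 0], [0, 0, 0, 0, 0]],
  ],
)

```text
clock: 5.9
eef_pos: [444.0, -53.7, 283.9]
tcp_rot: [3.135, 0.003, 1.656]
contact_force: [1.9, 0.7, 8.1]
opening: 0.171
```

```bash
python3 - <<'E'
from h import *
import pickle
s=r.sense();p=pose(s);f=grab_frame('wrist');save(f,'w7');pickle.dump((f,p),open('w7.pkl','wb'));print(s['clock'],p[0],s['tcp_rot'],s['opening'],s['contact_force'],s['wrist_torque'])
E
```

```text
5.9 [443.98744236 -53.74968995 283.89133353] [3.13479724e+00 2.60721787e-03 1.65590419e+00] 0.17074526750064808 [1.90333893 0.69203475 8.08642547] [-0.03091422  0.02702314 -0.03284388]
```

View pics/w7.png

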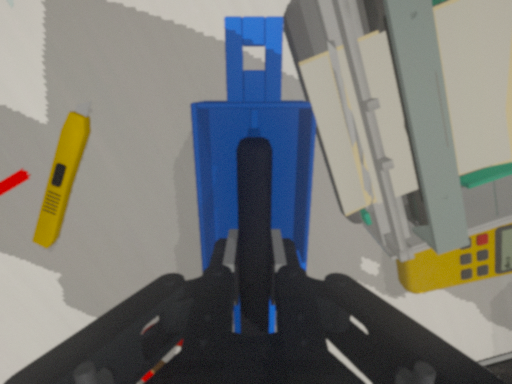

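Emit:
carry_out(
  steps=[
    [[0, 0, 0, -0.01, 0], [0, 0, 0, -0.025, 0], [0, 0, 0, -0.045, 0], [0, 0, 0, -0.06, 0], [0, 0, 0, -0.06, 0], [0, 0, 0, -0.06, 0]],
  ],
)

```text
clock: 6.55
eef_pos: [443.3, -53.6, 344.0]
tcp_rot: [3.134, 0.003, 1.656]
contact_force: [-0.1, 0.1, -3.1]
opening: 0.177
```

```bash
python3 - <<'E'
from h import *
import pickle
s=r.sense();p=pose(s);f=grab_frame('wrist');save(f,'w8');pickle.dump((f,p),open('w8.pkl','wb'));print(s['clock'],p[0],s['tcp_rot'],s['opening'],s['contact_force'],s['wrist_torque'])
f2=grab_frame('scene');save(f2,'s8')
E
```

```text
6.55 [443.30505603 -53.58274386 344.00490766] [3.13438054e+00 2.68517630e-03 1.65594564e+00] 0.17659963660079875 [-0.12016458  0.139871   -3.14091316] [-0.05250643  0.00822746  0.00597515]
```

View pics/w8.png

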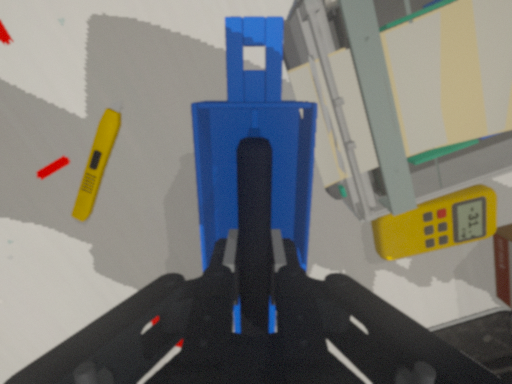

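View pics/s8.png

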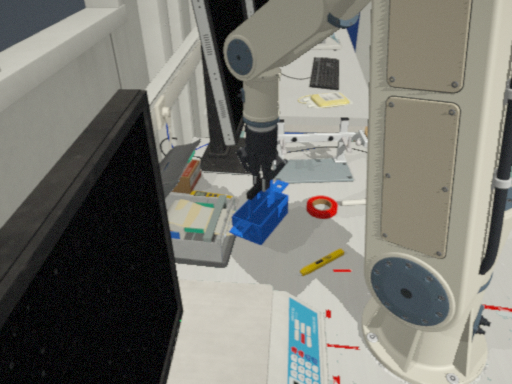

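```bash
cat >> h.py <<'E'
def eyehole(f,lo=(108,120,40)):
    hsv=cv2.cvtColor(f['image'],cv2.COLOR_RGB2HSV);m=cv2.inRange(hsv,lo,(128,255,255));m[:,:190]=0;m[:,320:]=0;m[110:]=0
    c,h=cv2.findContours(m,cv2.RETR_CCOMP,cv2.CHAIN_APPROX_NONE);o=[]
    for k,hh in zip(c,h[0]):
        if hh[3]>=0 and cv2.contourArea(k)>60: o.append((cv2.contourArea(k),cv2.boundingRect(k),cv2.minAreaRect(k)))
    return o
def tool(f,uv,z):
    return onz(f,uv,z,(np.zeros(3),np.eye(3)))
E
python3 - <<'E'
from h import *
import pickle
for n in '78':
    f,p=pickle.load(open(f'w{n}.pkl','rb'))
    for o in eyehole(f):
        print(n,o); print([tool(f,o[2][0],z).round(2) for z in(222,226,230)])
    i=cv2.resize(f['image'][10:115,190:320,::-1],None,fx=5,fy=5,interpolation=cv2.INTER_CUBIC);cv2.imwrite(f'pics/eye{n}.png',i)
E
```

```text
7 (666.0, (241, 44, 26, 28), ((253.5, 57.5), (27.0, 25.0), 90.0))
[array([103.93,  -2.6 , 222.  ]), array([104.38,  -2.61, 226.  ]), array([104.83,  -2.62, 230.  ])]
7 (430.0, (264, 17, 18, 37), ((272.5, 35.0), (17.0, 36.0), -0.0))
[array([116.45,   9.03, 222.  ]), array([117.17,   9.26, 226.  ]), array([117.88,   9.49, 230.  ])]
7 (688.5, (225, 17, 40, 28), ((244.5, 30.5), (39.0, 27.0), 0.0))
[array([118.91,  -8.05, 222.  ]), array([119.67,  -8.17, 226.  ]), array([120.44,  -8.3 , 230.  ])]
8 (669.5, (241, 44, 27, 28), ((254.0, 57.5), (26.0, 27.0), 0.0))
[array([103.93,  -2.29, 222.  ]), array([104.38,  -2.29, 226.  ]), array([104.82,  -2.29, 230.  ])]
8 (761.0, (242, 17, 41, 35), ((263.7054748535156, 29.952051162719727), (46.465335845947266, 28.909164428710938), 20.556045532226562))
[array([119.19,   3.63, 222.  ]), array([119.96,   3.75, 226.  ]), array([120.73,   3.87, 230.  ])]
8 (174.0, (226, 17, 16, 16), ((233.5, 24.5), (15.0, 15.0), 0.0))
[array([122.14, -14.66, 222.  ]), array([122.97, -14.92, 226.  ]), array([123.8 , -15.18, 230.  ])]
```

View pics/eye8.png

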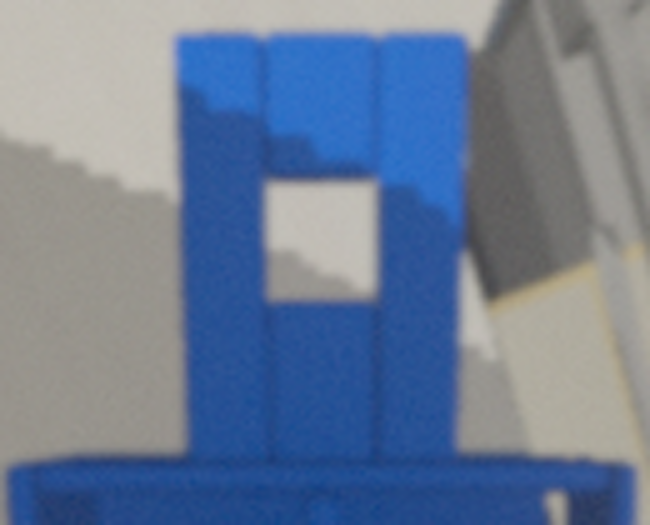

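```bash
python3 - <<'E'
from h import *
import pickle
f,p=pickle.load(open('w8.pkl','rb'))
hsv=cv2.cvtColor(f['image'],cv2.COLOR_RGB2HSV);m=cv2.inRange(hsv,(108,120,40),(128,255,255))
g=f['image'].max(2)
for v in (25,35,45,75,85,95,110,125,140,155,170,185,200,215,230,245):
    x=np.where(m[v,180:330])[0]+180; a,b=tool(f,(x.min()-.5,v),223.5),tool(f,(x.max()+.5,v),223.5)
    k=np.where(g[v,225:285]<40)[0]+225
    t=''
    if v>=155 and v<230: a2,b2=tool(f,(k.min()-.5,v),146),tool(f,(k.max()+.5,v),146);t=('bar',k.min(),k.max(),a2.round(1)[:2],((a2+b2)/2).round(2)[1],round(b2[1]-a2[1],1))
    print(v,x.min(),x.max(),a.round(1)[:2],((a+b)/2).round(2)[1],round(b[1]-a[1],1),t)
E
```

```text
25 226 283 [122.2 -19.6] -1.96 35.3 
35 226 282 [116.8 -19.8] -2.27 35.1 
45 227 282 [111.2 -19.4] -1.97 34.8 
75 227 280 [ 93.9 -19.9] -2.62 34.7 
85 228 280 [ 87.8 -19.5] -2.31 34.4 
95 228 280 [ 81.7 -19.7] -2.31 34.7 
110 192 315 [ 72.2 -44. ] -2.66 82.6 
125 193 314 [ 62.4 -44. ] -2.68 82.7 
140 194 313 [ 52.3 -44. ] -2.69 82.7 Traceback (most recent call last):
  File "<stdin>", line 10, in <module>
    return umr_minimum(a, axis, None, out, keepdims, initial, where)
ValueError: zero-size array to reduction operation minimum which has no identity
```

```bash
python3 - <<'E'
from h import *
plan((467.4,-401.8,460),37.5)
E
```

```text
shift [-0.3493 -0.0047 -0.116 ] spin 57.38 cur [443.1 -53.6 343.2] 94.88
```

Emit:
carry_out(
  steps=[
    [[0, 0, 0, -0.03, 0], [0, -0.015, 0, -0.07, 2], [0, -0.04, 0, -0.1, 6], [0, -0.07, 0, -0.116, 11], [0, -0.105, 0, -0.116, 17], [0, -0.14, 0, -0.116, 23], [0, -0.175, 0, -0.116, 29], [0, -0.21, 0, -0.116, 35]],
  ],
)

```text
clock: 7.45
eef_pos: [460.0, -264.0, 458.4]
tcp_rot: [3.138, -0.001, 1.041]
contact_force: [0.5, 0.0, -3.1]
opening: 0.172
```

```bash
python3 - <<'E'
from h import *
plan((467.4,-401.8,460),37.5)
E
```

```text
shift [-0.1152  0.0761 -0.0014] spin 22.12 cur [ 460.  -264.   458.4] 59.62
```

Emit:
carry_out(
  steps=[
    [[0, -0.03, 0.02, -0.001, 6], [0, -0.058, 0.038, -0.001, 11], [0, -0.085, 0.056, -0.001, 16], [0, -0.105, 0.069, -0.001, 20], [0, -0.115, 0.076, -0.001, 22], [0, -0.115, 0.076, -0.001, 22.1], [0, -0.115, 0.076, -0.001, 22.1], [0, -0.115, 0.076, -0.001, 22.1]],
  ],
)

```text
clock: 8.25
eef_pos: [467.5, -400.4, 459.4]
tcp_rot: [3.14, -0.003, 0.657]
contact_force: [-0.1, 0.4, -3.0]
opening: 0.174
```

```bash
python3 - <<'E'
from h import *
import pickle
s=r.sense();p=pose(s);f=grab_frame('wrist');save(f,'w9');pickle.dump((f,p),open('w9.pkl','wb'));print(s['clock'],p[0],s['tcp_rot'],s['opening'],s['contact_force'],s['wrist_torque'])
plan((467.4,-401.8,415),37.5)
for n in('top','scene'):
    g=grab_frame(n);save(g,n+'9')
g=grab_frame('top');cv2.imwrite('pics/top9c.png',cv2.resize(g['image'][110:260,290:430,::-1],None,fx=4,fy=4,interpolation=cv2.INTER_CUBIC))
E
```

```text
8.25 [ 467.46143322 -400.43492408  459.37593522] [ 3.13960388e+00 -2.76690802e-03  6.56862110e-01] 0.17430510832403098 [-0.08125001  0.39475405 -3.00940744] [0.02773957 0.04995236 0.05526606]
shift [-0.001   0.0009  0.0446] spin 0.13 cur [ 467.5 -400.5  459.6] 37.63
```

View pics/w9.png

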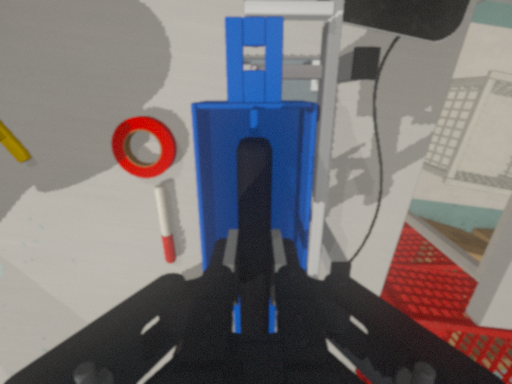

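View pics/top9c.png

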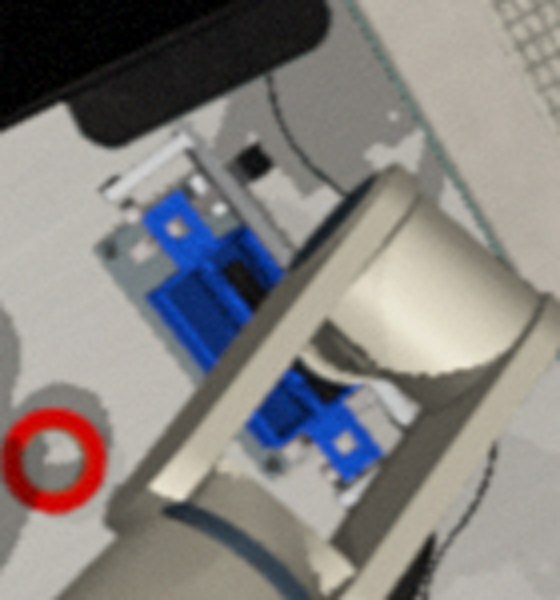

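View pics/scene9.png

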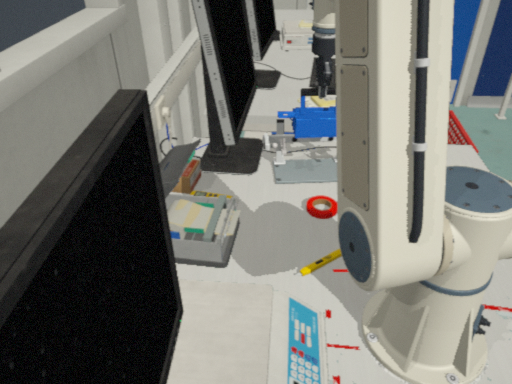

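```bash
python3 - <<'E'
from h import *
import pickle
g=grab_frame('top')
im0=cv2.imread('pics/top0.png')[:,:,::-1].astype(int)
def brass(u,v):
    w=np.clip((im0[...,0]-im0[...,2])[v-4:v+5,u-4:u+5]-25,0,None).astype(float)
    yy,xx=np.mgrid[v-4:v+5,u-4:u+5];return (xx*w).sum()/w.sum(),(yy*w).sum()/w.sum(),w.max()
for u,v in((331,168),(368,219)):
    q=brass(u,v);print('brass',q,onz(g,q[:2],117.5))
A,B=[onz(g,brass(u,v)[:2],117.5) for u,v in((331,168),(368,219))];d=A-B;print(np.linalg.norm(d),np.degrees(np.arctan2(d[1],d[0])),(A+B)/2)
im=g['image'].astype(int)
def eye(u,v):
    # bright hole in blue: use red channel
    w=np.clip(im[...,0][v-4:v+5,u-4:u+5]-70,0,None).astype(float)
    yy,xx=np.mgrid[v-4:v+5,u-4:u+5];return (xx*w).sum()/w.sum(),(yy*w).sum()/w.sum()
for u,v in((334,167),(376,220)): print(im[v-4:v+5,u-4:u+5,0]); print(eye(u,v))
A,B=[onz(g,eye(u,v),233) for u,v in((334,167),(376,220))];d=A-B;print(A,B,np.linalg.norm(d),np.degrees(np.arctan2(d[1],d[0])),(A+B)/2)
E
```

```text
brass (np.float64(330.65822784810126), np.float64(167.91139240506328), np.float64(35.0)) [ 556.83693001 -348.72721434  117.5       ]
brass (np.float64(368.9074074074074), np.float64(217.94444444444446), np.float64(32.0)) [ 393.7730594  -471.80389758  117.5       ]
204.29805641167005 37.04462624949286 [ 475.3049947  -410.26555596  117.5       ]
[[ 11  19  22  22  31  28  18  18  39]
 [ 13  24  42  59  71  54  30  18  21]
 [ 21  46  97 121 116  94  60  27  15]
 [ 32  81 152 171 155 122  84  50  22]
 [ 26  74 147 180 174 140 104  62  28]
 [ 17  44 102 154 151 121  82  48  22]
 [ 26  24  46  81  94  75  40  28  16]
 [ 53  22  17  27  40  33  21  21  19]
 [ 74  33  18  13  17  16  16  13  18]]
(np.float64(333.55555555555554), np.float64(166.7593984962406))
[[ 18  19  11  16  21  17  12  38  96]
 [ 20  13  23  39  57  45  20  18  45]
 [ 17  17  49  98 131 113  60  23  22]
 [ 29  53  99 146 167 155 101  44  13]
 [ 38  95 153 177 181 169 127  62  29]
 [ 23  75 143 179 184 167 130  75  34]
 [ 19  38 103 157 165 134  82  41  21]
 [ 36  19  48  91 101  73  31  17  15]
 [ 67  27  24  32  35  29  22  18  15]]
(np.float64(375.9298245614035), np.float64(220.29654782116583))
[ 547.92580721 -338.20169398  233.        ] [ 386.84055942 -464.07331867  233.        ] 204.43121815518288 38.003983335131736 [ 467.38318332 -401.13750632  233.        ]
```

Emit:
carry_out(
  steps=[
    [[0, 0, 0, 0.01, 0.4], [0, 0, 0, 0.025, 0.4], [0, 0, 0, 0.04, 0.4], [0, 0, 0, 0.05, 0.4], [0, 0, 0, 0.05, 0.4], [0, 0, 0, 0.05, 0.4]],
  ],
)

```text
clock: 9.1
eef_pos: [467.8, -401.1, 409.5]
tcp_rot: [3.139, -0.003, 0.649]
contact_force: [0.4, 0.3, -3.3]
opening: 0.174
```

```bash
cat > look.py <<'E'
from h import *
import pickle,sys
n=sys.argv[1]
s=r.sense();p=pose(s);f=grab_frame('wrist');pickle.dump((f,p),open(f'w{n}.pkl','wb'));print(s['clock'],p[0].round(2),np.round(s['tcp_rot'],4),round(s['opening'],3),s['contact_force'].round(2),s['wrist_torque'].round(3))
a=cv2.resize(f['image'][0:110,190:340,::-1],None,fx=5,fy=5,interpolation=cv2.INTER_CUBIC);cv2.imwrite(f'pics/w{n}.png',a)
g=grab_frame('top');pickle.dump(g,open(f't{n}.pkl','wb'));cv2.imwrite(f'pics/t{n}.png',cv2.resize(g['image'][140:250,310:410,::-1],None,fx=5,fy=5,interpolation=cv2.INTER_CUBIC))
E
python3 look.py 10
```

```text
9.1 [ 467.8  -401.13  409.47] [ 3.139e+00 -2.600e-03  6.489e-01] 0.174 [ 0.38  0.32 -3.31] [0.011 0.027 0.003]
```

View pics/w10.png

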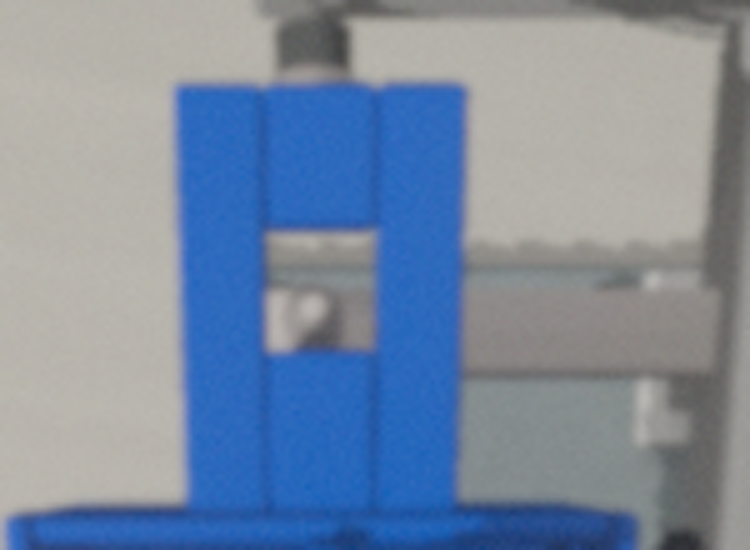

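View pics/t10.png

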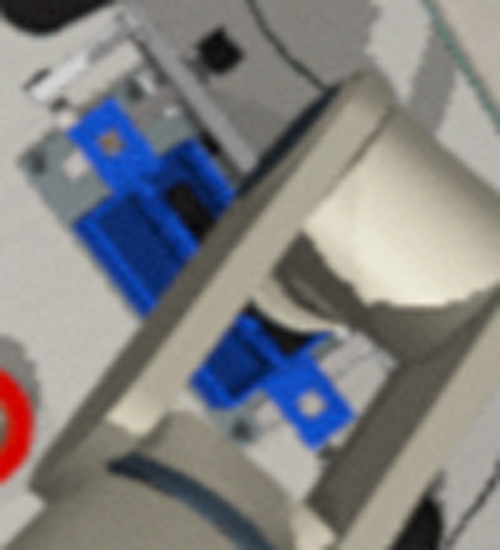

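```bash
python3 - <<'E'
from h import *
import pickle
f,p=pickle.load(open('w10.pkl','rb'))
print('tip',tool(f,(252.0,62.0),254.5),tool(f,(252.0,62.0),257.5),'eye',tool(f,(254.0,57.8),226),tool(f,(254,57.8),229))
print('proj finger pred', proj(f,[549.0,-336.3,155],p))
t=pickle.load(open('t10.pkl','rb'));im=t['image'].astype(int)
print(im[160:176,325:340,0]);print(im[214:228,365:380,0])
E
```

```text
tip [102.35110631  -3.32465923 254.5       ] [102.64662124  -3.34584692 257.5       ] eye [102.00008766  -1.83843849 226.        ] [102.33333917  -1.83988604 229.        ]
proj finger pred [252.13031945  60.75672261]
[[173 156 139 122 103  79  47  49  87 105  99  93  99 115 121]
 [135 124 110  92  74  50  25  26  57  95 107 111 120 121 124]
 [129 102  74  48  37  27  19  15  28  64  97 115 123 121 117]
 [132  82  47  28  17  20  23  15  20  34  64 105 118 119 122]
 [114  58  25  16  16  17  17  19  22  19  40  76 107 120 115]
 [ 57  26  20  18  16  25  36  45  38  23  23  56  94 112 111]
 [ 18  17  18  19  33  53  82  96  71  34  15  34  64  92 109]
 [ 22  14  18  23  58  97 121 119  93  58  24  20  38  62  96]
 [ 55  24  18  31  70 103 120 121 109  74  40  20  18  34  72]
 [ 98  62  28  24  46  83 108 116  99  67  36  23  21  21  48]
 [151 112  49  16  31  60  90 100  82  49  28  22  17  17  25]
 [181 149  87  38  23  31  46  50  41  28  20  21  24  17  21]
 [187 174 134  76  28  15  19  25  15  20  15  19  15  13  19]
 [192 183 151 101  51  22  23  17  14  20  19  21  19  20  16]
 
[... 308 characters left out ...]
4 174]
 [ 21  20  20  19  17  23  37  47  33  24  23  72 135 168 172]
 [ 15  19  16  20  27  59  90 101  74  35  19  40  94 143 168]
 [ 30  19  15  20  56 113 145 154 127  79  33  23  44 100 144]
 [ 66  31  20  33  79 132 163 172 161 117  60  16  15  52 111]
 [115  54  23  25  62 127 167 176 164 116  56  21  18  25  71]
 [149  93  38  13  39  99 142 153 123  75  29  23  15  12  40]
 [163 123  72  32  19  40  72  78  60  29  20  18  18  20  48]
 [151 151 124  77  32  16  23  24  21  18  15  11  21  44  88]
 [160 175 171 137  79  30  13  10  19  15  20  27  58  96 125]
 [177 182 187 170 115  50  20  20  18  19  38  79 117 143 132]
 [184 187 190 179 140  81  33  18  17  36  84 136 159 150 113]]
```

```bash
python3 - <<'E'
import sys
from h import *
import pickle
for n in ['1','4','8','9','10']:
    f,p=pickle.load(open(f'w{n}.pkl','rb'));print(n,np.array(f['T_tool_cam'])[:3].round(4).tolist(),np.array(f['intrinsics']).round(2).tolist(),tool(f,(254,57.6),226))
    if n in('8','9','10'): print([o for o in eyehole(f)])
E
```

```text
1 [[-0.0009, 0.948, 0.3182, 80.3382], [1.0, 0.0008, 0.0004, -1.7676], [0.0001, 0.3182, -0.948, 30.7295]] [[279.2, 0.0, 254.14], [0.0, 279.2, 187.37], [0.0, 0.0, 1.0]] [102.14700944  -1.86482888 226.        ]
4 [[-0.0009, 0.948, 0.3182, 80.3346], [1.0, 0.0008, 0.0004, -1.765], [0.0001, 0.3182, -0.948, 30.7323]] [[279.2, 0.0, 254.14], [0.0, 279.2, 187.37], [0.0, 0.0, 1.0]] [102.14308158  -1.86214613 226.        ]
8 [[-0.0009, 0.9482, 0.3178, 82.4116], [1.0, 0.0006, 0.001, -2.0746], [0.0008, 0.3178, -0.9482, 30.7131]] [[279.2, 0.0, 254.14], [0.0, 279.2, 187.37], [0.0, 0.0, 1.0]] [104.31678611  -2.2900921  226.        ]
[(669.5, (241, 44, 27, 28), ((254.0, 57.5), (26.0, 27.0), 0.0)), (761.0, (242, 17, 41, 35), ((263.7054748535156, 29.952051162719727), (46.465335845947266, 28.909164428710938), 20.556045532226562)), (174.0, (226, 17, 16, 16), ((233.5, 24.5), (15.0, 15.0), 0.0))]
9 [[-0.0009, 0.948, 0.3182, 80.3218], [1.0, 0.0008, 0.0004, -1.755], [0.0001, 0.3182, -0.948, 30.7228]] [[279.2, 0.0, 254.14], [0.0, 279.2, 187.37], [0.0, 0.0, 1.0]] [102.13075251  -1.85026229 226.        ]
[(61.5,
[... 710 characters left out ...]
51052474975586), 42.273685455322266)), (79.5, (226, 18, 11, 14), ((231.0, 24.5), (10.0, 13.0), -0.0))]
10 [[-0.0009, 0.948, 0.3183, 80.3079], [1.0, 0.0008, 0.0004, -1.7442], [0.0001, 0.3183, -0.948, 30.7221]] [[279.2, 0.0, 254.14], [0.0, 279.2, 187.37], [0.0, 0.0, 1.0]] [102.11657947  -1.83831235 226.        ]
[(78.0, (237, 103, 23, 6), ((248.0, 105.5), (22.0, 5.0), 0.0)), (597.0, (241, 45, 26, 27), ((253.5, 58.0), (25.0, 26.0), 0.0)), (1971.5, (228, 28, 56, 82), ((254.39962768554688, 69.08967590332031), (81.19312286376953, 54.760562896728516), 88.02507019042969)), (577.0, (226, 18, 17, 53), ((234.0, 44.0), (52.0, 16.0), 90.0)), (477.5, (243, 17, 22, 29), ((253.5, 31.0), (21.0, 28.0), 0.0))]
```

```bash
cat > topeye.py <<'E'
from h import *
import pickle,sys
t=pickle.load(open(f't{sys.argv[1]}.pkl','rb'));z=float(sys.argv[2]);im=t['image'].astype(float);Q=[]
for u,v in eval(sys.argv[3]):
    w=np.clip(im[v-5:v+6,u-5:u+6,0]-45,0,None)
    # keep the component in the middle
    n,l=cv2.connectedComponents((w>0).astype(np.uint8),connectivity=4);w=w*(l==l[5,5])
    yy,xx=np.mgrid[v-5:v+6,u-5:u+6];q=((xx*w).sum()/w.sum(),(yy*w).sum()/w.sum());print(q,(w>0).sum());Q.append(onz(t,q,z))
A,B=Q;d=A-B;print(A.round(1),B.round(1),np.linalg.norm(d).round(1),'dir',np.degrees(np.arctan2(d[1],d[0])).round(2),'mid',((A+B)/2).round(2))
O=np.array([467.75,-400.3]);e=O-((A+B)/2)[:2]
p,Rm=pose();print('move in tool xy (mm):',(Rm[:2,:2].T@e).round(2))
E
python3 topeye.py 10 183 "((332,168),(372,220))"
python3 - <<'E'
from h import *
import pickle
f,p=pickle.load(open('w10.pkl','rb'))
a=cv2.resize(f['image'][40:76,236:272,::-1],None,fx=14,fy=14,interpolation=cv2.INTER_CUBIC);a=cv2.convertScaleAbs(a,alpha=1.3,beta=-30);cv2.imwrite('pics/w10z.png',a)
E
```

```text
(np.float64(331.65580985915494), np.float64(168.0519366197183)) 29
(np.float64(371.8230842005676), np.float64(220.38505203405865)) 33
[ 549.4 -340.9  183. ] [ 386.3 -464.5  183. ] 204.6 dir 37.15 mid [ 467.81 -402.68  183.  ]
move in tool xy (mm): [ 1.39 -1.94]
```

View pics/w10z.png

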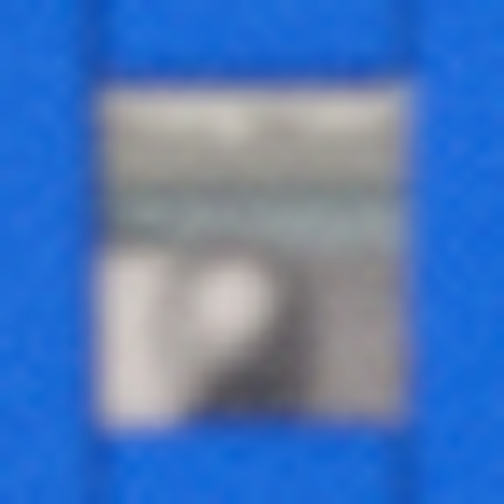

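Emit:
carry_out(
  steps=[
    [[0, 0.001, -0.0013, 0, 0], [0, 0.001, -0.0013, 0.007, 0], [0, 0.001, -0.0013, 0.014, 0], [0, 0.001, -0.0013, 0.018, 0], [0, 0.001, -0.0013, 0.018, 0], [0, 0.001, -0.0013, 0.018, 0]],
  ],
)

```text
clock: 9.8
eef_pos: [468.0, -399.7, 392.2]
tcp_rot: [3.138, -0.003, 0.649]
contact_force: [0.4, -0.5, -2.1]
opening: 0.176
```

```bash
python3 look.py 11;  python3 - <<'E'
from h import *
import pickle
f,p=pickle.load(open('w11.pkl','rb'))
a=cv2.resize(f['image'][40:76,236:272,::-1],None,fx=14,fy=14,interpolation=cv2.INTER_CUBIC);a=cv2.convertScaleAbs(a,alpha=1.3,beta=-30);cv2.imwrite('pics/w11z.png',a)
E
python3 topeye.py 11 165 "((332,169),(372,220))"
```

```text
9.8 [ 468.03 -399.71  392.19] [ 3.1378e+00 -2.9000e-03  6.4880e-01] 0.176 [ 0.43 -0.49 -2.13] [-0.037 -0.007  0.054]
(np.float64(330.4966063348416), np.float64(168.58484162895928)) 27
(np.float64(370.2687150837989), np.float64(220.15027932960894)) 32
[ 549.6 -340.3  165. ] [ 386.9 -464.2  165. ] 204.5 dir 37.3 mid [ 468.24 -402.21  165.  ]
move in tool xy (mm): [ 0.76 -1.82]
```

View pics/w11z.png

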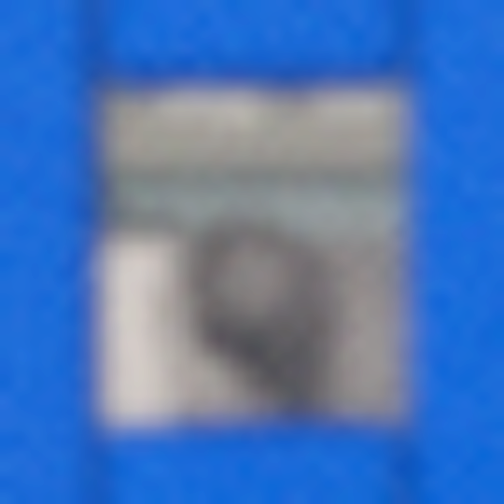

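View pics/t11.png

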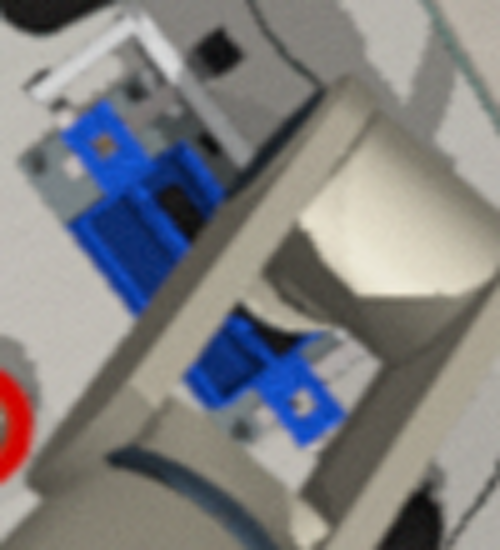

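Emit:
carry_out(
  steps=[
    [[0, 0.0005, -0.0006, 0, 0], [0, 0.0005, -0.0006, 0.002, 0], [0, 0.0005, -0.0006, 0.004, 0], [0, 0.0005, -0.0006, 0.006, 0], [0, 0.0005, -0.0006, 0.008, 0], [0, 0.0005, -0.0006, 0.008, 0]],
  ],
)

```text
clock: 10.5
eef_pos: [468.1, -398.9, 384.1]
tcp_rot: [3.138, -0.003, 0.649]
contact_force: [0.4, 0.1, -3.1]
opening: 0.176
```

```bash
python3 look.py 12;  python3 - <<'E'
from h import *
import pickle
f,p=pickle.load(open('w12.pkl','rb'))
a=cv2.resize(f['image'][40:76,236:272,::-1],None,fx=14,fy=14,interpolation=cv2.INTER_CUBIC);a=cv2.convertScaleAbs(a,alpha=1.3,beta=-30);cv2.imwrite('pics/w12z.png',a)
E
python3 topeye.py 12 157 "((331,169),(370,220))"
```

```text
10.5 [ 468.1  -398.92  384.11] [ 3.1378e+00 -2.9000e-03  6.4890e-01] 0.176 [ 0.45  0.06 -3.08] [ 0.062 -0.041 -0.011]
(np.float64(329.921686746988), np.float64(168.65903614457832)) 23
(np.float64(369.4438202247191), np.float64(220.17103620474407)) 31
[ 550.2 -339.8  157. ] [ 386.8 -463.6  157. ] 205.0 dir 37.15 mid [ 468.49 -401.66  157.  ]
move in tool xy (mm): [ 0.23 -1.53]
```

View pics/w12z.png

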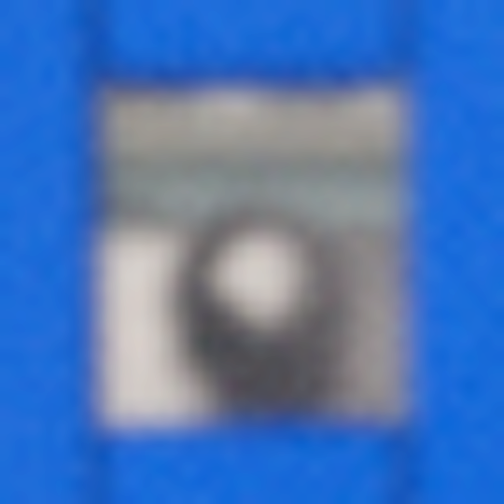

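View pics/t12.png

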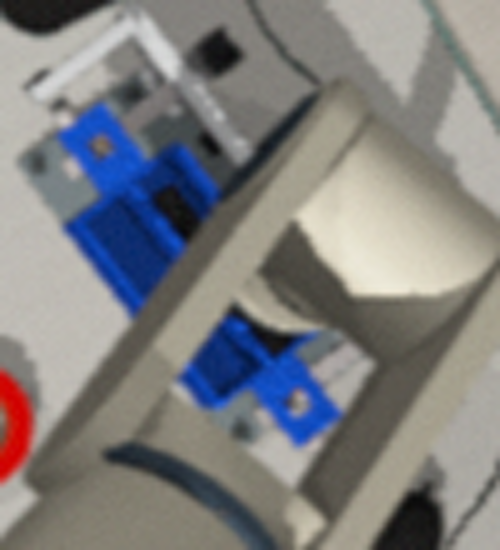

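Emit:
carry_out(
  steps=[
    [[0, -0.0002, -0.0002, 0.002, 0], [0, -0.0002, -0.0002, 0.004, 0], [0, -0.0002, -0.0002, 0.006, 0], [0, -0.0002, -0.0002, 0.008, 0], [0, -0.0002, -0.0002, 0.01, 0], [0, -0.0002, -0.0002, 0.01, 0]],
  ],
)

```text
clock: 11.2
eef_pos: [467.9, -398.9, 374.1]
tcp_rot: [3.138, -0.003, 0.649]
contact_force: [-0.3, 0.2, -3.6]
opening: 0.178
```

```bash
python3 look.py 13;  python3 - <<'E'
from h import *
import pickle
f,p=pickle.load(open('w13.pkl','rb'))
a=cv2.resize(f['image'][40:76,236:272,::-1],None,fx=14,fy=14,interpolation=cv2.INTER_CUBIC);a=cv2.convertScaleAbs(a,alpha=1.3,beta=-30)
t=pickle.load(open('t13.pkl','rb'))
b=cv2.resize(t['image'][208:232,358:382,::-1],(504,504),interpolation=cv2.INTER_CUBIC)
cv2.imwrite('pics/w13z.png',cv2.resize(np.hstack([a,b]),None,fx=.75,fy=.75))
E
```

```text
11.2 [ 467.89 -398.9   374.07] [ 3.1379e+00 -2.9000e-03  6.4890e-01] 0.178 [-0.33  0.15 -3.59] [-0.014  0.07   0.009]
```

View pics/w13z.png

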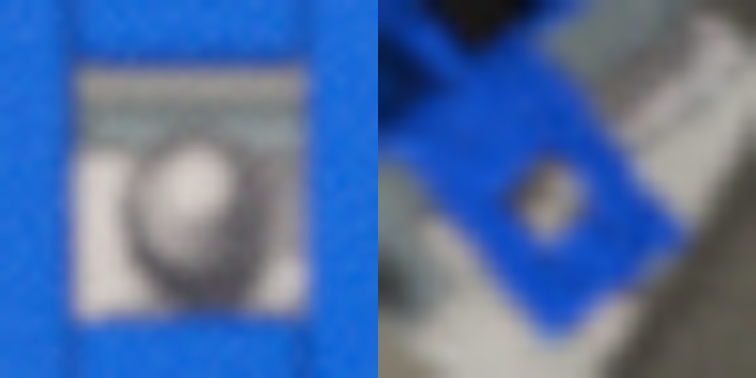

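Emit:
carry_out(
  steps=[
    [[0, 0, 0.0003, 0.002, 0], [0, 0, 0.0003, 0.004, 0], [0, 0, 0.0003, 0.006, 0], [0, 0, 0.0003, 0.007, 0], [0, 0, 0.0003, 0.007, 0]],
  ],
)

```text
clock: 11.8
eef_pos: [468.2, -399.2, 367.2]
tcp_rot: [3.138, -0.003, 0.649]
contact_force: [0.9, -0.2, -3.5]
opening: 0.179
```

Emit:
carry_out(
  steps=[
    [[0, 0, 0, 0.001, 0], [0, 0, 0, 0.002, 0], [0, 0, 0, 0.003, 0], [0, 0, 0, 0.003, 0]],
  ],
)

```text
clock: 12.2
eef_pos: [468.4, -399.2, 364.6]
tcp_rot: [3.137, -0.003, 0.649]
contact_force: [0.8, 0.9, 0.1]
opening: 0.172
```

```bash
python3 -c "
from h import *
s=r.sense();print(s['contact_force'],s['wrist_torque'],s['eef_pos'])"
```

```text
[0.83827058 0.87342999 0.14732292] [ 0.17237987 -0.1241283   0.01520569] [ 468.41522235 -399.23061273  364.58886169]
```

Emit:
carry_out(
  steps=[
    [[0, 0, 0, 0.0005, 0], [0, 0, 0, 0.001, 0], [0, 0, 0, 0.0015, 0], [0, 0, 0, 0.0015, 0]],
  ],
)

```text
clock: 12.6
eef_pos: [468.5, -399.4, 363.5]
tcp_rot: [3.136, -0.004, 0.649]
contact_force: [0.4, 1.4, 3.7]
opening: 0.178
```

```bash
python3 -c "
from h import *
s=r.sense();print(s['contact_force'],s['wrist_torque'],s['eef_pos'],s['tcp_rot'])"
```

```text
[0.40919524 1.42892927 3.70343503] [ 0.33846733 -0.14482334  0.10730346] [ 468.53061982 -399.35558696  363.47214712] [ 3.13606223 -0.00353012  0.64897219]
```

Emit:
carry_out(
  steps=[
    [[0, 0, 0, 0.0005, 0], [0, 0, 0, 0.001, 0], [0, 0, 0, 0.0015, 0], [0, 0, 0, 0.0015, 0]],
  ],
)

```text
clock: 13.0
eef_pos: [468.6, -399.5, 362.0]
tcp_rot: [3.136, -0.004, 0.649]
contact_force: [0.2, -0.2, 2.8]
opening: 0.177
```

```bash
cat > st.py <<'E'
from h import *
s=r.sense();t=s['wrist_torque'];x=np.array([.604,-.797,0]);y=np.array([.797,.604,0])
F=s['contact_force']
print(s['clock'],'F',F.round(1),'Fy,Fx stand',(F@y).round(2),(F@x).round(2),'tau_x',(t@x).round(3),'tau_y',(t@y).round(3),'tz',t[2].round(3),'pos',s['eef_pos'].round(1),'rot',s['tcp_rot'].round(4),round(s['opening'],3))
E
python3 st.py
```

```text
13.0 F [ 0.2 -0.2  2.8] Fy,Fx stand 0.07 0.27 tau_x 0.635 tau_y 0.023 tz 0.089 pos [ 468.6 -399.5  362. ] rot [ 3.1356 -0.0038  0.6488] 0.177
```

Emit:
carry_out(
  steps=[
    [[0, 0, 0, 0.0005, 0], [0, 0, 0, 0.001, 0], [0, 0, 0, 0.0015, 0], [0, 0, 0, 0.0015, 0]],
  ],
)

```text
clock: 13.4
eef_pos: [468.5, -399.5, 359.9]
tcp_rot: [3.136, -0.003, 0.649]
contact_force: [0.9, -1.3, -1.6]
opening: 0.175
```

```bash
python3 st.py; python3 look.py 14
```

```text
13.4 F [ 0.9 -1.3 -1.6] Fy,Fx stand -0.05 1.58 tau_x 0.14 tau_y -0.395 tz -0.025 pos [ 468.5 -399.5  359.9] rot [ 3.1358 -0.0033  0.6489] 0.175
13.4 [ 468.54 -399.53  359.89] [ 3.1358 -0.0033  0.6489] 0.175 [ 0.91 -1.29 -1.61] [-0.23  -0.35  -0.025]
```

View pics/w14.png

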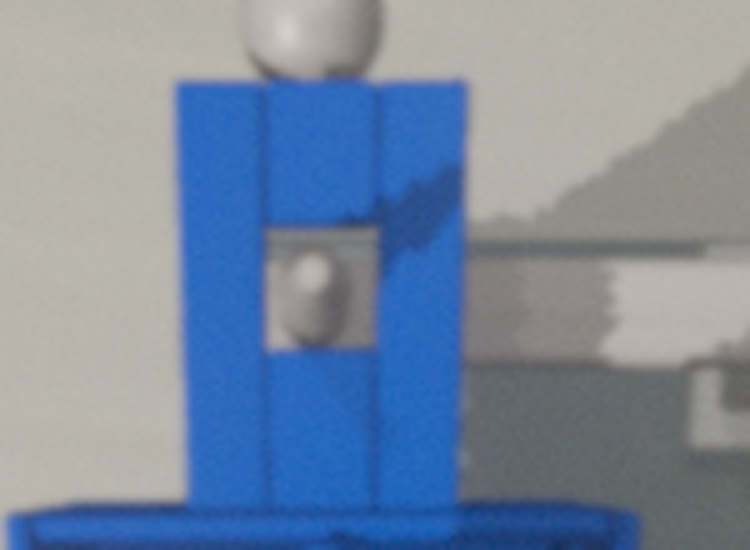

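Emit:
carry_out(
  steps=[
    [[0, 0, 0.0003, 0.001, 0], [0, 0, 0.0003, 0.002, 0], [0, 0, 0.0003, 0.003, 0], [0, 0, 0.0003, 0.004, 0], [0, 0, 0.0003, 0.005, 0], [0, 0, 0.0003, 0.005, 0]],
  ],
)

```text
clock: 14.1
eef_pos: [468.6, -399.6, 354.3]
tcp_rot: [3.137, -0.003, 0.649]
contact_force: [0.9, -0.6, -5.8]
opening: 0.176
```

```bash
python3 st.py
```

```text
14.1 F [ 0.9 -0.6 -5.8] Fy,Fx stand 0.35 1.03 tau_x 0.033 tau_y -0.173 tz 0.008 pos [ 468.6 -399.6  354.3] rot [ 3.1367e+00 -3.1000e-03  6.4890e-01] 0.176
```

Emit:
carry_out(
  steps=[
    [[0, 0, 0, 0.001, 0], [0, 0, 0, 0.002, 0], [0, 0, 0, 0.003, 0], [0, 0, 0, 0.004, 0], [0, 0, 0, 0.005, 0], [0, 0, 0, 0.005, 0]],
  ],
)

```text
clock: 14.7
eef_pos: [468.3, -399.6, 348.5]
tcp_rot: [3.138, -0.003, 0.649]
contact_force: [-0.3, -1.4, -11.1]
opening: 0.175
```

```bash
python3 st.py
```

```text
14.7 F [ -0.3  -1.4 -11.1] Fy,Fx stand -1.1 0.98 tau_x -0.196 tau_y -0.227 tz -0.05 pos [ 468.3 -399.6  348.5] rot [ 3.138e+00 -2.500e-03  6.489e-01] 0.175
```

Emit:
carry_out(
  steps=[
    [[0, 0, 0, 0.001, 0], [0, 0, 0, 0.002, 0], [0, 0, 0, 0.0025, 0], [0, 0, 0, 0.0025, 0]],
  ],
)

```text
clock: 15.1
eef_pos: [468.5, -399.6, 346.3]
tcp_rot: [3.137, -0.003, 0.649]
contact_force: [-0.3, -0.2, -2.8]
opening: 0.174
```

```bash
python3 st.py;python3 look.py 15
```

```text
15.1 F [-0.3 -0.2 -2.8] Fy,Fx stand -0.4 0.01 tau_x -0.018 tau_y 0.041 tz -0.073 pos [ 468.5 -399.6  346.3] rot [ 3.1374e+00 -2.8000e-03  6.4890e-01] 0.174
15.1 [ 468.47 -399.6   346.28] [ 3.1374e+00 -2.8000e-03  6.4890e-01] 0.174 [-0.32 -0.25 -2.76] [ 0.022  0.039 -0.073]
```

View pics/w15.png

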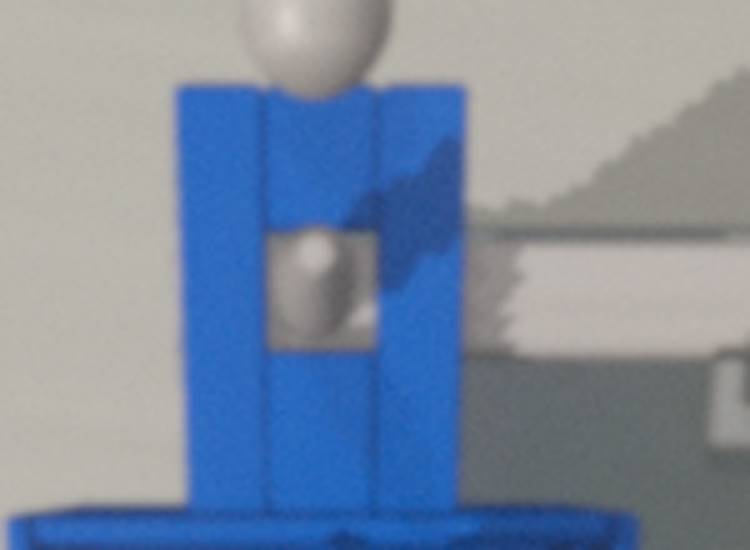

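Emit:
carry_out(
  steps=[
    [[0, 0, 0, 0.0005, 0], [0, 0, 0, 0.001, 0], [0, 0, 0, 0.001, 0]],
  ],
)

```text
clock: 15.5
eef_pos: [468.6, -399.6, 345.5]
tcp_rot: [3.137, -0.003, 0.649]
contact_force: [0.7, 0.9, -0.6]
opening: 0.177
```

```bash
python3 st.py
```

```text
15.5 F [ 0.7  0.9 -0.6] Fy,Fx stand 1.09 -0.3 tau_x 0.004 tau_y 0.033 tz -0.096 pos [ 468.6 -399.6  345.5] rot [ 3.137e+00 -3.000e-03  6.490e-01] 0.177
```

Emit:
carry_out(
  steps=[
    [[0, 0, 0, 0.0005, 0], [0, 0, 0, 0.001, 0], [0, 0, 0, 0.0015, 0], [0, 0, 0, 0.0015, 0]],
  ],
)

```text
clock: 15.9
eef_pos: [468.8, -399.6, 345.2]
tcp_rot: [3.136, -0.003, 0.649]
contact_force: [-1.3, 2.6, 8.9]
opening: 0.173
```

```bash
python3 st.py
```

```text
15.9 F [-1.3  2.6  8.9] Fy,Fx stand 0.53 -2.85 tau_x -0.137 tau_y 0.745 tz -0.029 pos [ 468.8 -399.6  345.2] rot [ 3.136  -0.0034  0.6489] 0.173
```

Emit:
carry_out(
  steps=[
    [[0, 0, -0.0003, 0, 0], [0, 0, -0.0003, 0, 0], [0, 0, -0.0003, 0, 0], [0, 0, -0.0003, 0, 0], [0, 0, -0.0003, 0, 0]],
  ],
)

```text
clock: 16.4
eef_pos: [468.7, -399.5, 345.3]
tcp_rot: [3.136, -0.003, 0.649]
contact_force: [-0.1, 1.3, 3.2]
opening: 0.177
```

```bash
python3 st.py; python3 look.py 16; python3 topeye.py 16 119 "((328,170),(367,220))";python3 - <<'E'
from h import *
g=grab_frame('scene');cv2.imwrite('pics/s16.png',cv2.resize(g['image'][60:200,240:380,::-1],None,fx=4,fy=4,interpolation=cv2.INTER_CUBIC))
E
```

```text
16.4 F [-0.1  1.3  3.2] Fy,Fx stand 0.68 -1.09 tau_x -0.139 tau_y 0.188 tz -0.057 pos [ 468.7 -399.5  345.3] rot [ 3.1358 -0.0034  0.649 ] 0.177
16.4 [ 468.73 -399.47  345.28] [ 3.1358 -0.0034  0.649 ] 0.177 [-0.12  1.28  3.16] [ 0.066  0.224 -0.057]
(np.float64(328.3077642656688), np.float64(170.088868101029)) 24
(np.float64(366.6784630940344), np.float64(220.37714863498482)) 27
[ 549.5 -340.7  119. ] [ 385.9 -464.1  119. ] 204.9 dir 37.01 mid [ 467.71 -402.39  119.  ]
move in tool xy (mm): [ 1.3  -1.64]
```

View pics/w16.png

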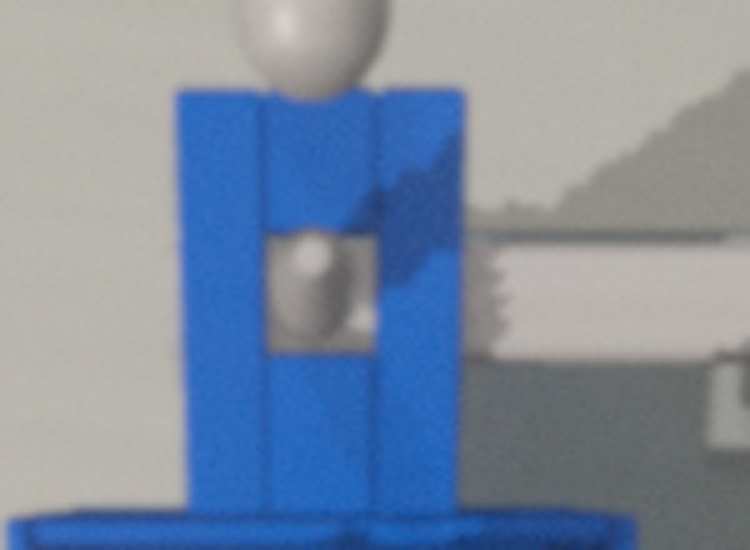

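View pics/t16.png

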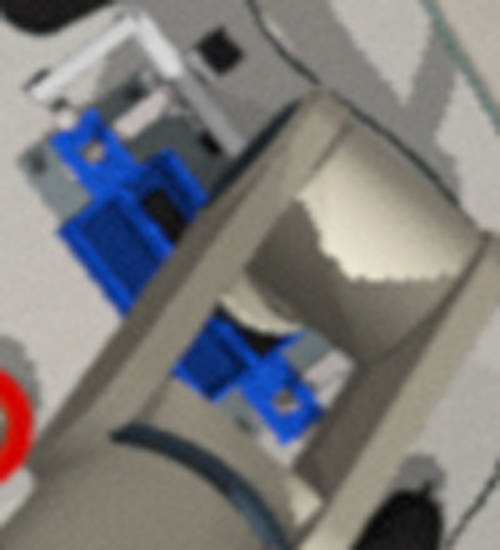

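View pics/s16.png

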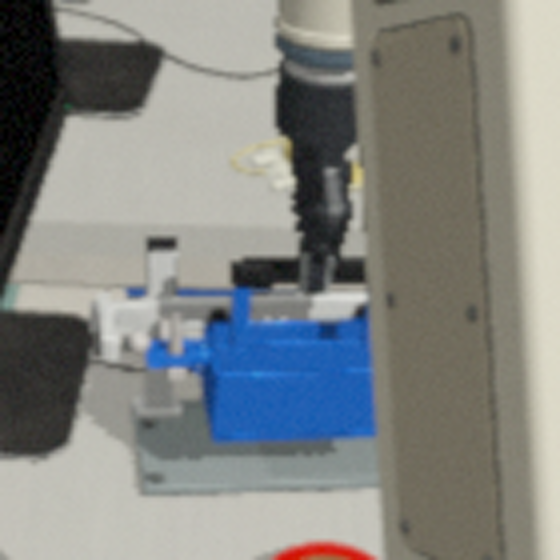

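Emit:
carry_out(
  steps=[
    [[0, 0, -0.0002, 0.0005, 0], [0, 0, -0.0002, 0.001, 0], [0, 0, -0.0002, 0.0012, 0], [0, 0, -0.0002, 0.0012, 0], [0, 0, -0.0002, 0.0012, 0], [0, 0, -0.0002, 0.0012, 0], [0, 0, -0.0002, 0.0012, 0]],
  ],
)

```text
clock: 17.25
eef_pos: [468.7, -399.5, 345.2]
tcp_rot: [3.135, -0.004, 0.649]
contact_force: [-2.0, 1.5, 10.0]
opening: 0.169
```

```bash
python3 st.py
```

```text
17.25 F [-2.   1.5 10. ] Fy,Fx stand -0.69 -2.37 tau_x -0.155 tau_y 0.774 tz 0.008 pos [ 468.7 -399.5  345.2] rot [ 3.1346 -0.0036  0.649 ] 0.169
```

Emit:
carry_out(
  steps=[
    [[0, 0, 0, -0.0003, 0], [0, 0, 0, -0.0003, 0], [0, 0, 0, -0.0003, 0]],
  ],
)

```text
clock: 17.55
eef_pos: [468.7, -399.4, 345.3]
tcp_rot: [3.135, -0.004, 0.649]
contact_force: [0.4, 0.3, 1.3]
opening: 0.172
```

```bash
python3 st.py
```

```text
17.55 F [0.4 0.3 1.3] Fy,Fx stand 0.49 -0.06 tau_x -0.11 tau_y 0.139 tz -0.066 pos [ 468.7 -399.4  345.3] rot [ 3.1349 -0.0036  0.649 ] 0.172
```

Nearly unloaded and still seated; release now.

Emit:
carry_out(
  squeeze=20,
  steps=[
    [[12, 0, 0, 0, 0], [20, 0, 0, 0, 0], [28, 0, 0, 0, 0], [36, 0, 0, 0, 0], [45, 0, 0, 0, 0], [45, 0, 0, 0, 0], [45, 0, 0, 0, 0]],
  ],
)

```text
clock: 18.25
eef_pos: [468.7, -399.4, 345.3]
tcp_rot: [3.135, -0.004, 0.649]
contact_force: [-0.0, 0.7, -0.3]
opening: 0.449
```

```bash
python3 st.py; python3 look.py 17
```

```text
18.25 F [-0.   0.7 -0.3] Fy,Fx stand 0.37 -0.55 tau_x -0.009 tau_y -0.033 tz 0.063 pos [ 468.7 -399.4  345.3] rot [ 3.1349 -0.0036  0.6489] 0.449
18.25 [ 468.71 -399.43  345.28] [ 3.1349 -0.0036  0.6489] 0.449 [-0.04  0.66 -0.31] [-0.032 -0.013  0.063]
```

View pics/w17.png

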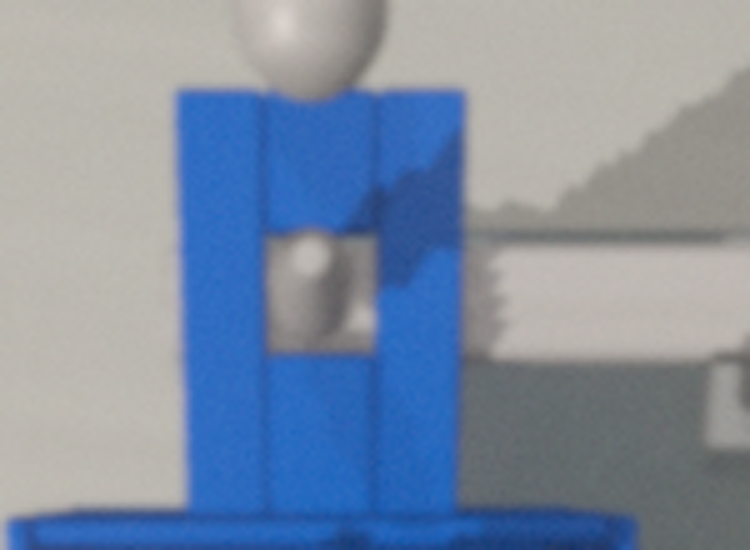

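Emit:
carry_out(
  steps=[
    [[45, 0, 0, -0.01, 0], [45, 0, 0, -0.03, 0], [45, 0, 0, -0.06, 0], [45, 0, 0, -0.095, 0], [45, 0, 0, -0.13, 0], [45, -0.02, 0, -0.155, 0], [45, -0.04, 0, -0.155, 0], [45, -0.04, 0, -0.155, 0]],
  ],
)

```text
clock: 19.15
eef_pos: [434.4, -424.0, 502.1]
tcp_rot: [3.132, -0.003, 0.648]
contact_force: [-1.0, 0.1, 0.0]
opening: 0.45
```

```bash
python3 st.py; python3 - <<'E'
from h import *
import pickle
s=r.sense();p=pose(s);f=grab_frame('wrist');save(f,'w18');pickle.dump((f,p),open('w18.pkl','wb'))
im=f['image'][:,:,::-1];cv2.imwrite('pics/w18c.png',cv2.resize(im[10:310,170:370],None,fx=2,fy=2,interpolation=cv2.INTER_CUBIC))
g=grab_frame('top');save(g,'t18')
E
```

```text
19.15 F [-1.   0.1  0. ] Fy,Fx stand -0.73 -0.74 tau_x -0.001 tau_y -0.027 tz -0.018 pos [ 434.4 -424.   502.1] rot [ 3.1323 -0.0032  0.6475] 0.45
```

View pics/w18c.png

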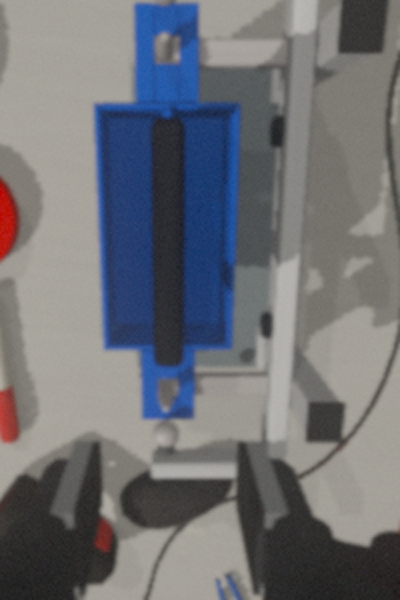

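View pics/t18.png

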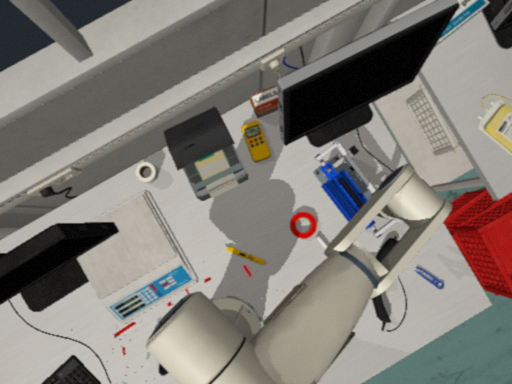

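Emit:
carry_out(
  steps=[
    [[45, -0.03, -0.03, 0, 0], [45, -0.06, -0.06, 0, 0], [45, -0.08, -0.09, 0, 0], [45, -0.08, -0.1, 0, 0], [45, -0.08, -0.1, 0, 0], [45, -0.08, -0.1, 0, 0]],
  ],
)

```text
clock: 19.85
eef_pos: [312.5, -391.7, 499.7]
tcp_rot: [3.134, -0.004, 0.649]
contact_force: [-0.3, 0.6, 0.7]
opening: 0.449
```

```bash
python3 - <<'E'
from h import *
import pickle
s=r.sense();p=pose(s);f=grab_frame('wrist');save(f,'w19');pickle.dump((f,p),open('w19.pkl','wb'));print(p[0],s['tcp_rot'])
for n in('18','19'):
    f,p=pickle.load(open(f'w{n}.pkl','rb'));im=f['image'][:,:,::-1]
    O=np.array([467.9,-398.2,0]);y=np.array([.797,.604,0]);t=[]
    for s in(1,-1):
        u,v=proj(f,O+s*102*y+[0,0,121],p);print(n,s,u,v);u,v=int(u),int(v)
        q=im[max(v-30,0):v+30,max(u-32,0):u+32];print(max(u-32,0),max(v-30,0));q=cv2.resize(q,None,fx=6,fy=6,interpolation=cv2.INTER_CUBIC);t.append(cv2.copyMakeBorder(q,0,max(0,360-q.shape[0]),0,max(0,384-q.shape[1]),0))
    cv2.imwrite(f'pics/ears{n}.png',np.hstack(t))
E
```

```text
[ 312.47789725 -391.68783418  499.70204903] [ 3.13381574 -0.00443328  0.64856717]
18 1 252.05444087143374 34.53916033564639
220 4
18 -1 252.70047890862023 204.01823173306326
220 174
19 1 349.2731146626478 -50.06808271459495
317 0
19 -1 332.05448784185035 147.31168716048174
300 117Traceback (most recent call last):
  File "<stdin>", line 10, in <module>
    return _nx.concatenate(arrs, 1, dtype=dtype, casting=casting)
           ~~~~~~~~~~~~~~~^^^^^^^^^^^^^^^^^^^^^^^^^^^^^^^^^^^^^^^
ValueError: all the input array dimensions except for the concatenation axis must match exactly, but along dimension 0, the array at index 0 has size 2184 and the array at index 1 has size 360
```

View pics/ears18.png

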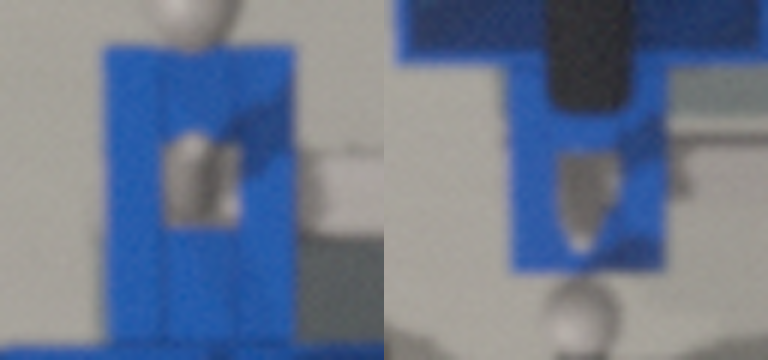

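View pics/w19.png

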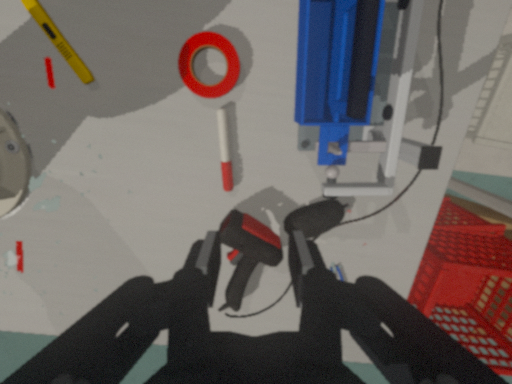

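```bash
python3 - <<'E'
from h import *
import pickle
C={}
for n,(r0,r1,u0,u1) in {'18':(206,230,225,285),'19':(148,175,305,365)}.items():
    f,p=pickle.load(open(f'w{n}.pkl','rb'));hsv=cv2.cvtColor(f['image'],cv2.COLOR_RGB2HSV)
    m=np.zeros((384,512),np.uint8);m[r0:r1,u0:u1]=cv2.inRange(hsv,(105,110,40),(130,255,255))[r0:r1,u0:u1]
    ys,xs=np.nonzero(m);b=ys.max();row=xs[ys==b-2]
    C[n]=[(row.min()-.5,b+.5),(row.max()+.5,b+.5)];print(n,C[n])
W={n:pickle.load(open(f'w{n}.pkl','rb')) for n in C}
for i in(0,1):
    P,e=tri([(W[n][0],C[n][i],W[n][1]) for n in C]);print(P.round(1),e)
O=np.array([467.9,-398.2,0]);y=np.array([.797,.604,0]);x=np.array([.604,-.797,0])
for n in C:print([proj(W[n][0],O-125*y+sx*18*x+[0,0,121],W[n][1]).round(1) for sx in(-1,1)])
E
```

```text
18 [(np.float64(241.5), np.float64(218.5)), (np.float64(265.5), np.float64(218.5))]
19 [(np.float64(317.5), np.float64(164.5)), (np.float64(344.5), np.float64(164.5))]
[ 358.6 -461.3  116.7] [[-0.0, -0.0], [0.0, 0.0]]
[ 379.8 -487.2  120.8] [[0.2, 0.2], [-0.2, -0.2]]
[array([239.7, 219.6]), array([265.8, 219.5])]
[array([316.5, 165.2]), array([344.5, 165.1])]
```

```bash
python3 - <<'E'
from h import *
s=r.sense();print(s['clock'],s['qvel'].round(3),s['contact_force'].round(1))
print(workorder.sign_off())
E
```

```text
19.9 [-0.001  0.008 -0.004 -0.003  0.002 -0.002] [-0.3  0.4  0.6]
the job is handed in; nothing more can be done
None
```

I hung the caddy on the docking stand, released it and handed the job in at about 20 s. My checks indicate both ears are fully home, though I could not see or read the pins under them, so that is inferred from forces and pictures.

- **Finding and hanging:** I located the hooks by triangulating the two brass pins in the wrist camera views. They came out 203.9 mm apart against 204 mm, which put the seat at about 115 mm. I gripped the bar, lined up the eyes with the wrist and top cameras, and lowered the caddy in small steps.
- **Both ears past the balls:** The balls pushed back at about 6 N, then let go, then pulled the ears down about equally on both sides.
- **Both ears seated:** The caddy then stopped firmly at the expected height. I pressed to about 10 N at the wrist while still gripping, with no further movement, and the two sides differed by only about 1.5 N.
- **After release:** The left ear had not moved in the wrist view. Both fingers stood through their eyes. In the last top view the tape roll, thermometer and label roll looked unmoved (by eye).

**Checks that disagreed or were weak:**
- The top and wrist cameras differed by about 1.5 mm in position, and by about 1° on how the caddy sat in the gripper. I used a value between them.
- The final height of the right ear's top came out at 117 and 121 mm at its two corners, against an expected 121 mm. That method is only good to about 3 mm.

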